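# Sweep the cut-off padlocks into the evidence tray and shut it

### The job

Take the bench sweeper from its rubber mat by its leaning handle and with it sweep all three brass padlocks along the deck under the lamp hood, off the deck's end and into the black steel tray; keep your fingers off the padlocks and do not knock the lamp. Then stand the sweeper back upright in the middle of its mat, let go of it, and close the tray's lid fully. Leave the bottle, the figurine and the flashlight where they are.

Things in the scene. Friction and masses are not known exactly. Their poses are not given: they have to be found in the camera images.
- station: Fixed inspection station: raised deck with a tray joined to its end. Origin: at counter level in the plane where deck and tray meet. x away from the robot, y from deck towards tray, z up (turned up to 0.16 rad).
- deck_top (a point): Centre of the deck's top. Solid bare-metal deck without lip or rail; in the station frame top at z = 80 mm, x -110 to 150, y -310 to 0 mm. The padlocks start with origins at x 10 to 30, y -240 to -50 mm.
- tray_floor (a point): Centre of the tray's inner floor. Black steel tray, in the station frame x -90 to 150, y 0 to 200 mm, walls 4 mm thick, rim at z = 76 mm (4 mm below the deck), inner floor at z = 4 mm, open at the top.
- lamp: White lamp hood fixed over the deck; same frame as station. In it the hood is a box x -25 to 100, y -270 to -100, z 238 to 340 mm (underside 158 mm above the deck), on two 18 mm square posts at x = 125, y = -255 and -115 mm. Beneath, it is open towards the robot and at both ends. A gripper pointing straight down over the padlocks would hit it.
- lid (a joint): Lid angle, rad: 0 = closed flat, positive = open; starts at 1.45 to 1.75 (about upright), stop at 1.9. Stiff friction stay (0.45 N m, lid 0.3 kg): it stays at any angle and must be pushed all the way down, on its outer face, which looks to the station's +y when open: from behind, then from above.
- lid_hinge (a point): Middle of the hinge line, which runs parallel to the station's x at y = 200, z = 80 mm in its frame. The lid is a flat steel plate, 240 mm along the hinge, 192 mm deep, 6 mm thick, without handle.
- lid_edge (a point): Middle of the lid's free edge, in the middle of the plate's thickness; 196 mm from the hinge line.
- mat: Black rubber mat fixed on the counter, 180 x 180 x 3 mm. Origin: centre of its underside; z up.
- sweeper: Bench sweeper, 0.3 kg: rubber block with wooden back, 130 (x) x 40 (y) x 35 mm high, flat underside; either long side sweeps. A wooden handle, 24 mm wide (y), 20 mm thick, 160 mm long, rises from the middle of its top, leaning 28 degrees from vertical to -x (end 181 mm above the underside), at the start roughly towards the robot. Origin: centre of underside; z up.
- sweeper_grip (a point): Point on the handle's centre line 115 mm from the block's top: at x = -54, y = 0, z = 137 mm in sweeper. Good place to grip, across the 24 mm width (fingers closing along the sweeper's y), gripper tilted along the handle.
- lock_a: Brass padlock lying flat on the deck: body 46 x 46 mm, 20 mm high, with a round steel shackle (9 mm bar, 37 mm wide over all) that sticks out 30 mm from the body's +x side, 76 mm long over all; about 0.13 kg. Origin: centre of the body's underside; +x towards the shackle. The three are alike.
- lock_b: Brass padlock lying flat on the deck: body 46 x 46 mm, 20 mm high, with a round steel shackle (9 mm bar, 37 mm wide over all) that sticks out 30 mm from the body's +x side, 76 mm long over all; about 0.13 kg. Origin: centre of the body's underside; +x towards the shackle. The three are alike.
- lock_c: Brass padlock lying flat on the deck: body 46 x 46 mm, 20 mm high, with a round steel shackle (9 mm bar, 37 mm wide over all) that sticks out 30 mm from the body's +x side, 76 mm long over all; about 0.13 kg. Origin: centre of the body's underside; +x towards the shackle. The three are alike.
- bottle: Bystander: squat amber glass bottle, 88 mm across, 105 mm high. Origin: centre of its underside.
- figurine: Bystander: blue ceramic figurine, 64 mm across, 97 mm high. Origin: centre of its underside.
- flashlight: Bystander: red plastic flashlight lying along its x, 153 mm long, 32 mm high. Origin: underside, near the middle.
There are look-alikes about, which are no part of the job. What is shaped like the sweeper but green or turquoise is not meant. What is shaped like the lock_c but blue is not meant.

How it is judged:
On the way, in this order (a step that is already met when the one before it is completed fails the run):
1. the sweeper is lifted off its mat (z of sweeper in the frame of mat above 0.04 m), for 0.1 s.
2. all three padlocks lie in the tray (x of lock_a in the frame of station between -0.09 and 0.15 m and y of lock_a in the frame of station between 0 and 0.2 m and z of each of lock_a, lock_b, lock_c in the frame of station below 0.065 m and x of lock_b in the frame of station between -0.09 and 0.15 m and y of lock_b in the frame of station between 0 and 0.2 m and x of lock_c in the frame of station between -0.09 and 0.15 m and y of lock_c in the frame of station between 0 and 0.2 m), for 0.2 s.
3. the sweeper stands upright on its mat, released, the lid not yet closed (horizontal distance between sweeper and mat below 0.06 m and z of sweeper in the frame of mat below 0.008 m and angle between sweeper's own z axis and vertical below 0.1 rad and contact force between the fingers and sweeper below 0.1 N and value of joint lid above 0.1 rad), for 0.2 s.
At the end, for the whole second after the job is handed in: All three padlocks at rest inside the tray (origins within the tray's outline and less than 65 mm above the counter), the lid within 0.06 rad of closed, and the sweeper standing upright (within 0.1 rad) and at rest on its mat, released, its origin within 60 mm of the mat's centre (all of step 2 and horizontal distance between sweeper and mat below 0.06 m and z of sweeper in the frame of mat below 0.008 m and angle between sweeper's own z axis and vertical below 0.1 rad and contact force between the fingers and sweeper below 0.1 N and value of joint lid below 0.06 rad and linear speed of each of sweeper, lock_a, lock_b, lock_c below 0.02 m/s); the robot touches nothing.
It fails at once if a padlock is touched with the fingers or the arm (contact force between any of the fingers, the arm and lock_a above 1 N or contact force between any of the fingers, the arm and lock_b above 1 N or contact force between any of the fingers, the arm and lock_c above 1 N).
It fails at once if the lamp is knocked (contact force between lamp and anything else above 8 N).
It fails at once if the bottle is moved by more than 30 mm (distance of bottle from where it was at the start of the episode above 0.03 m).
It fails at once if the figurine is moved by more than 30 mm (distance of figurine from where it was at the start of the episode above 0.03 m).
It fails at once if the flashlight is moved by more than 30 mm (distance of flashlight from where it was at the start of the episode above 0.03 m).
It also fails if it takes over 72 s, if anything falls off the work surface, if the arm or the gripper's body presses on something with over 40 N, if the wrist force passes 120 N, or if a joint passes its speed limit or range.

### The arm

A 7-joint arm with a two-finger parallel gripper is mounted at the origin on the work surface. World frame = base frame: x ahead of the robot, y to its left, z up, the work surface at z = 0. Lengths are in m, angles in rad, forces in N, time in s.
With the tool pointing down it reaches from about 0.425 to 0.95 m from the base axis. Payload 16.7 kg.
Tool frame: the origin (TCP) lies midway between the tips of the shut fingers; the grasp point (between the pads) lies 19 mm behind it (robot.grasp_offset is the distance from the TCP to the grasp point, in m); z points along the fingers, y is the line along which they close (so a half turn about z gives the same grasp; the last joint's range is limited). The gripper opens to 94 mm and grips with 3 to 60 N. Pads are 16 mm wide; open, the fingers measure 119 mm over their backs; the gripper's body (75 mm by 177 mm) begins 78 mm behind the grasp point.
Start: joints at [-1.427, 0.426, 0.074, 1.606, -0.034, 1.111, -0.067], TCP at [0.195, 0.646, 0.185] pointing down, gripper open.
Joint ranges: [-2.85, 2.85], [-0.5, 2.14], [-1.23, 1.37], [0.21, 2.46], [-1.02, 4.16], [0.16, 2.05], [-2.73, 2.73]. Speed limits (rad/s): [1.89, 1.89, 2.39, 2.39, 3.01, 3.01, 3.01].

### API

Orientations are given as a unit quaternion [w, x, y, z].
In Python, from station import robot, viewer, finder gives the robot as it stands. The module is installed in compiled form; this text tells all that it offers.
- The arm moves only by the tool drive_tool, never from a script. Its argument "increments" is a list of rows, each a list of 7 numbers: the turn, a rotation vector about the tool's x, y, z in rad, then the shift along the tool's x, y, z in m, then the closure, from 0 (fully open) to 1 (shut). A call has 1 to 10 rows; each row is the pose to reach, as a shift and turn from the pose commanded when the call began, along the tool's axes at that moment; what a row does not reach only later rows make up. A row lasts 1/8 s, in which the tool goes at most 62.5 mm and 10.7 degrees, less where a joint would pass 70% of its speed; a pose out of reach is approached as far as the arm can. A call with a gripper value outside its range is refused whole. The fingers move at their own pace and stop on an object; "newtons" is the grip in N (left out, the last holds). Time passes only in rows, so rows that repeat a pose let the fingers close. It gives the time, the measured TCP pose, the force, the opening and the grip force at its end, in the units of the state.
- robot.state(): the state, without advancing time (a new reading comes with each control period).
- viewer.grab_frame(name): name is "scene" or "top" or "wrist"; returns the picture (420x560x3 uint8, red, green, blue); there is no depth.
- viewer.camera_model(name): a dict with "fx", "fy", "cx", "cy" (pixels), "R" (3x3) and "t" (3): a world point X has camera coordinates R X + t. Camera axes: x right, y down, z forward; pixel columns grow to the right and rows downward; lengths in m; the calibration is good to about 2 mm. A picture is of the moment at which its call begins: read the wrist's pose just before it. camera_model takes no time and is no camera call; for the wrist camera it gives the pose at the moment of the call.
- robot.sign_off(): hands the job in; it is judged then, once.
Trained networks look in the newest picture that a camera, given by its name, has taken for a name from the list of things; names that differ only in an ending like _2 or _b are one class to them, and where a whole thing is asked for, a point or a joint stands for the part that bears it (a point fixed in the world has none). Each returns a list of dicts, best first, with "p" (0 to 1); they miss things now and then, are a little off and sometimes report something else, mostly with a low value. They report only what shows in the picture. A call takes as long as a camera call. They do not tell look-alikes from the thing itself.
- finder.cut_out(camera, target): "mask" (420x560 bool, what is visible of it) and "at" ([column, row] in pixels, amid what is visible of it).
- finder.place_of(camera, target): "at" ([column, row] in pixels: a listed point, or the origin of a listed thing).
The state is a dict: "time_s": time; "joint_pos": joint angles; "qd": joint speeds; "effort": joint torques, N m; "eef_pos": TCP position; "orientation": TCP orientation; "contact_force": force on the tool from outside, world axes, zero at the start; "ft_torque": the same for the moment, N m; "grip_width": opening from 0.0 (shut) to 1.0 (fully open); "grasp_force": force on a finger pad.
Only numpy, scipy, OpenCV 4.12 (cv2) and the standard library are available. Lean on these libraries where they do the work, as an engineer would, in place of code of your own. Each camera call takes 0.05 s, during which the arm holds its last target. There are 200 camera calls.

## Working session

There is one attempt and no reset: what is moved stays moved. The work goes in short steps, Python scripts to look and compute and a tool call to move; the robot and the scene stay as the last step left them, time stands still between calls to the robot, and variables do not carry over. Pictures are saved under pics/ and viewed, at most 10 in all, crops included, and the job is handed in when it is done.

Besides the shell and the picture viewer there is one more tool, called by a JSON object that holds its "method" and its "body". drive_tool: Moves the arm, as the interface text tells. Its arguments: {"type":"object","properties":{"increments":{"type":"array"},"newtons":{"type":"number"}},"required":["increments"]}

```bash
mkdir -p pics && cat > h.py <<'E'
import numpy as np, cv2
from station import robot, viewer, finder
from scipy.spatial.transform import Rotation as Rn
def cam(n):
    m=viewer.camera_model(n); return m,np.array(m["R"]),np.array(m["t"])
def proj(n,X):
    m,R,t=cam(n); c=np.atleast_2d(X)@R.T+t
    return np.c_[m["fx"]*c[:,0]/c[:,2]+m["cx"], m["fy"]*c[:,1]/c[:,2]+m["cy"]]
def back(n,px,z):
    m,R,t=cam(n); d=R.T@np.array([(px[0]-m["cx"])/m["fx"],(px[1]-m["cy"])/m["fy"],1]); o=-R.T@t
    return o+d*(z-o[2])/d[2]
def save(n,f):
    im=viewer.grab_frame(n); cv2.imwrite("pics/"+f,im[:,:,::-1]); return im
E
python3 - <<'E'
from h import *
for n in("scene","top"):
    save(n,n+"0.png"); m,R,t=cam(n); print(n,m["fx"],(-R.T@t).round(3),R[2].round(3))
    for k in ["station","deck_top","tray_floor","lid_hinge","lid_edge","mat","sweeper","sweeper_grip","lock_a","bottle","figurine","flashlight"]:
        print(k,[(np.round(d["at"]).astype(int).tolist(),round(d["p"],2)) for d in finder.place_of(n,k)[:5]])
s=robot.state();print(s)
E
```

```text
scene 464.4391783763876 [ 1.238 -0.409  1.133] [-0.548  0.312 -0.776]
station [([325, 241], 0.72), ([209, 221], 0.72), ([156, 284], 0.22)]
deck_top [([275, 248], 0.86)]
tray_floor [([354, 240], 0.78)]
lid_hinge [([391, 212], 0.83), ([325, 238], 0.52), ([309, 179], 0.36)]
lid_edge [([397, 168], 0.67)]
mat [([150, 293], 0.64), ([206, 220], 0.38)]
sweeper [([202, 353], 0.96), ([155, 287], 0.73), ([114, 243], 0.65)]
sweeper_grip [([79, 214], 0.77), ([170, 327], 0.75), ([156, 242], 0.72)]
lock_a [([308, 236], 0.63), ([274, 248], 0.63), ([248, 258], 0.45)]
bottle [([352, 158], 0.74)]
figurine [([306, 179], 0.89)]
flashlight [([209, 223], 0.71)]
top 495.369018040422 [0.256 0.008 1.64 ] [ 0.155 -0.009 -0.988]
station [([239, 182], 0.84), ([256, 172], 0.72), ([376, 217], 0.26)]
deck_top [([286, 180], 0.87)]
tray_floor [([212, 167], 0.92)]
lid_hinge [([178, 161], 0.72)]
lid_edge [([168, 144], 0.8)]
mat [([388, 214], 0.95)]
sweeper [([382, 215], 0.9), ([399, 279], 0.82), ([368, 146], 0.6)]
sweeper_grip [([379, 217], 0.71), ([430, 284], 0.66), ([394, 148], 0.6)]
lock_a [([252, 256], 0.7), ([256, 173], 0.59), ([315, 179], 0.5), ([286, 181], 0.38)]
bottle []
figurine [([204, 252], 0.77)]
flashlight [([316, 254], 0.66)]
{'time_s': 1.3, 'joint_pos': array([-1.42651989,  0.42611739,  0.07386449,  1.60603716, -0.03414901,
        1.11080167, -0.06711453]), 'qd': array([ 0.00134381,  0.00043066,  0.00140799, -0.00051517, -0.00176217,
       -0.00077483,  0.0005915 ]), 'effort': array([ 5.50832988e-05, -9.35572457e+01,  3.66287626e+00, -4.54530716e+01,
       -4.90939803e-02,  1.31442648e-02,  8.60444686e-06]), 'eef_pos': array([0.19542137, 0.64602406, 0.18523768]), 'orientation': array([-4.83863811e-05,  1.46391696e-01,  9.89226701e-01, -4.93425609e-05]), 'contact_force': array([-0.16114232,  1.22798893,  0.10598836]), 'ft_torque': array([-0.04310413, -0.03417167, -0.04522259]), 'grasp_force': 0.0, 'grip_width': 1.002171261378568}
```

View pics/scene0.png

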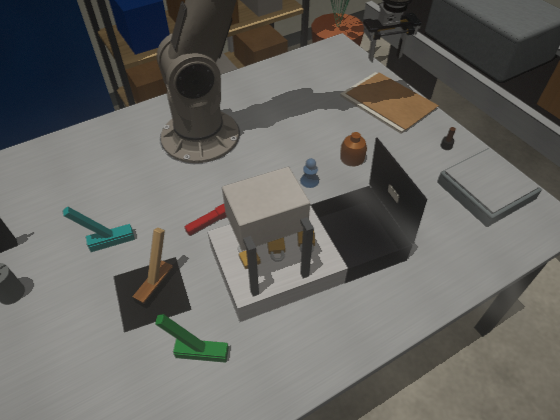

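View pics/top0.png

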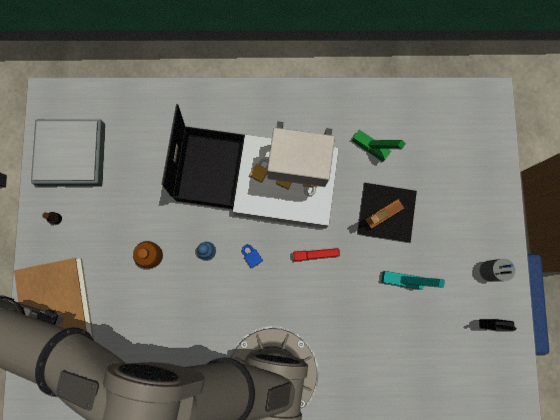

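Scene view: the natural-wood sweeper stands on the black mat at (150,285). Its look-alikes are green at (200,350) and turquoise at (110,237). In the top view the wooden one is at (383,214), green at (375,145) and turquoise at (410,281). The brass locks are under the hood at (259,172), (285,182) and (312,188), and the blue decoy lock lies on the counter at (252,256). I choose the wooden sweeper on the mat, and I'll check it in a crop.

```bash
python3 - <<'E'
from h import *
ms={}
for n in("scene","top"):
    im=viewer.grab_frame(n); np.save(n+".npy",im)
    for k in["sweeper","mat","lock_a","deck_top","lid"]:
        L=finder.cut_out(n,k); print(n,k,[(np.round(d["at"]).tolist(),round(d["p"],2),int(d["mask"].sum())) for d in L])
        for i,d in enumerate(L[:5]): ms[f"{n}_{k}_{i}"]=d["mask"]
np.savez("m.npz",**ms)
t=np.load("top.npy")[100:270,160:430]; s=np.load("scene.npy")[205:335,85:235]
a=cv2.resize(t,None,fx=2.9,fy=2.9,interpolation=cv2.INTER_CUBIC)
cv2.imwrite("pics/topc.png",a[:,:,::-1])
b=cv2.resize(s,None,fx=4,fy=4,interpolation=cv2.INTER_CUBIC)
cv2.imwrite("pics/swc.png",b[:,:,::-1])
E
```

```text
scene sweeper [([100.0, 233.0], 0.95, 1259), ([157.0, 275.0], 0.84, 1274), ([191.0, 345.0], 0.76, 1605)]
scene mat [([151.0, 304.0], 0.85, 2740)]
scene lock_a [([276.0, 250.0], 0.69, 311), ([243.0, 255.0], 0.65, 115)]
scene deck_top [([305.0, 232.0], 0.77, 21255)]
scene lid [([394.0, 192.0], 0.83, 2833)]
top sweeper [([375.0, 149.0], 0.78, 756), ([382.0, 216.0], 0.67, 474), ([405.0, 281.0], 0.57, 656)]
top mat [([391.0, 217.0], 0.76, 2297)]
top lock_a [([259.0, 171.0], 0.57, 267), ([249.0, 256.0], 0.57, 226)]
top deck_top [([255.0, 170.0], 0.9, 14134)]
top lid [([173.0, 152.0], 0.6, 1033)]
```

View pics/topc.png

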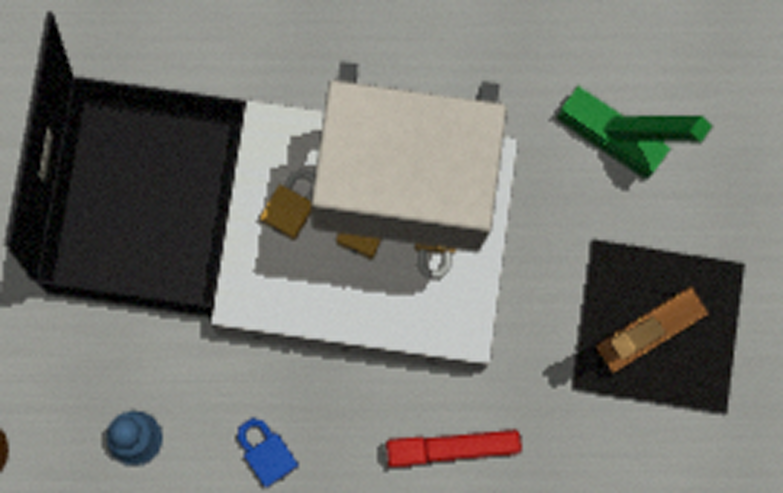

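View pics/swc.png

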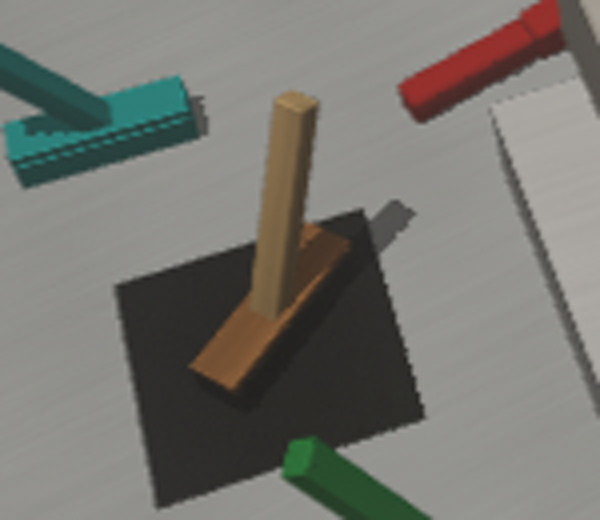

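The crop confirms the wooden sweeper on the black mat, with its handle leaning towards the robot. Next I fit poses from the corners read in the crops.

```bash
cat > fit.py <<'E'
from h import *
from scipy.optimize import least_squares
tc=lambda p:(np.array(p,float)+.5)/2.9-.5+[160,100]
sc=lambda p:(np.array(p,float)+.5)/4-.5+[85,205]
def T(q,P,z0=0): 
    c,s=np.cos(q[2]),np.sin(q[2]); P=np.array(P,float)/1000
    return np.c_[q[0]+c*P[:,0]-s*P[:,1], q[1]+s*P[:,0]+c*P[:,1], z0+P[:,2]]
def fit(obs,q0,z0=0):
    f=lambda q:np.concatenate([(proj(n,T(q,P,z0))-px).ravel() for n,P,px in obs])
    r=least_squares(f,q0,x_scale=[.01,.01,.1]); print("res px",np.abs(r.fun).max().round(2),r.fun.round(1)); return r.x
E
python3 - <<'E'
from fit import *
st=fit([("top",[[150,0,80],[150,-310,80],[-110,-310,80],[-110,0,80]],tc([[246,101],[517,139],[490,362],[212,325]]))],[.6,.1,0])
print("station",st.round(4))
mat=fit([("top",[[90,90,3],[90,-90,3],[-90,-90,3],[-90,90,3]],tc([[592,240],[744,264],[727,413],[573,390]])),
 ("scene",[[-90,90,3],[-90,-90,3],[90,-90,3],[90,90,3]],sc([[362,209],[116,285],[158,508],[424,418]]))],[.5,-.4,0])
print("mat",mat.round(4))
best=None
for y0 in(.6,.9,2.4,-.6,-2.4):
    sw=fit([("top",[[65,20,35],[65,-20,35],[-76,0,176]],tc([[693,288],[708,313],[622,347]])),
     ("scene",[[65,20,35],[65,-20,35],[-65,20,35],[-65,-20,35],[-76,0,176]],sc([[190,367],[235,390],[308,225],[350,243],[297,101]]))],[.5,-.4,y0],.003) if 0 else None
# free: line of block from top+scene
for n,f,pts in(("top",tc,[[693,288],[708,313],[612,373]]),("scene",sc,[[190,367],[235,390],[350,243],[308,225]])):
    for p in pts: print(n,p,back(n,f(p),.038).round(3))
# handle end triangulate
def ray(n,px):
    m,R,t=cam(n);d=R.T@np.array([(px[0]-m["cx"])/m["fx"],(px[1]-m["cy"])/m["fy"],1]);return -R.T@t,d/np.linalg.norm(d)
A=[];b=[]
for n,p in(("top",tc([622,347])),("scene",sc([297,101]))):
    o,d=ray(n,p);M=np.eye(3)-np.outer(d,d);A.append(M);b.append(M@o)
print("end",np.linalg.lstsq(np.vstack(A),np.hstack(b),rcond=None)[0].round(3))
E
```

```text
res px 0.74 [-0.3 -0.3  0.4 -0.7  0.2  0.7 -0.4  0.2]
station [ 0.6134  0.1098 -0.142 ]
res px 1.02 [ 0.4 -1.   0.7 -1.   0.5  0.1 -0.1 -0.5  0.3 -1.  -0.5 -0.5 -0.3 -0.4
  0.6 -0.8]
mat [ 0.5163 -0.388  -0.1639]
top [693, 288] [ 0.552 -0.419  0.038]
top [708, 313] [ 0.524 -0.434  0.038]
top [612, 373] [ 0.456 -0.323  0.038]
scene [190, 367] [ 0.527 -0.437  0.038]
scene [235, 390] [ 0.558 -0.418  0.038]
scene [350, 243] [ 0.491 -0.309  0.038]
scene [308, 225] [ 0.462 -0.328  0.038]
end [ 0.465 -0.308  0.173]
```

```bash
cat >> h.py <<'E'
ST=np.array([0.6134,0.1098,-0.142])
def s2w(p): 
    c,s=np.cos(ST[2]),np.sin(ST[2]); return np.array([ST[0]+c*p[0]-s*p[1],ST[1]+s*p[0]+c*p[1],p[2]])
def w2s(p):
    c,s=np.cos(ST[2]),np.sin(ST[2]); d=np.array(p[:2])-ST[:2]; return np.array([c*d[0]+s*d[1],-s*d[0]+c*d[1],p[2]])
A28=np.radians(28)
def swtool(x,y,z,yaw,g=.115,off=.019):
    "TCP pose that holds a sweeper with origin x,y,z and yaw"
    Q=Rn.from_euler('z',yaw); h=np.array([-np.sin(A28),0,np.cos(A28)])
    R=np.c_[np.cross([0,1,0],-h),[0,1,0],-h]
    return np.array([x,y,z])+Q.apply(np.array([0,0,.035])+h*(g-off)), Q.as_matrix()@R
def row(p,R):
    s=robot.state(); q=s["orientation"]; R0=Rn.from_quat([q[1],q[2],q[3],q[0]])
    rv=(R0.inv()*Rn.from_matrix(R)).as_rotvec(); d=R0.inv().apply(np.array(p)-s["eef_pos"])
    print("row",np.r_[rv,d].round(4).tolist(),"rows>=",round(max(np.linalg.norm(d)/.0625,np.degrees(np.linalg.norm(rv))/10.7),1))
E
sed -i 's/^print("mat".*//' /dev/null; python3 - <<'E'
from fit import *
sw=fit([("top",[[65,20,35],[65,-20,35]],tc([[693,288],[708,313]])),("top",[[-75,0,176]],tc([[622,347]])),
 ("scene",[[65,-20,35],[65,20,35],[-65,20,35],[-65,-20,35],[-75,0,176]],sc([[190,367],[235,390],[350,243],[308,225],[297,101]]))],[.5075,-.372,-1.035],.003)
print("sw",sw.round(4))
for p in [(308,236),(274,248),(248,258)]: print("lock",w2s(back("scene",p,.08)).round(3))
print("shackle tip c", w2s(back("top",tc([435,280]),.09)).round(3), "body a centre",w2s(back("top",tc([287,212]),.1)).round(3))
for th in(1.45,1.6,1.75):
    e=[ (x,.2-.196*np.cos(th),.08+.196*np.sin(th)) for x in(.15,-.09)]
    print(th,proj("top",[s2w(i) for i in e]).round(0).tolist(), "obs",tc([[50,12],[8,242]]).round(0).tolist())
p,R=swtool(sw[0],sw[1],.003,sw[2]); print("TCP grasp",p.round(4),R.round(3).tolist())
print("pre1"); row([.45,.10,.40],Rn.from_quat([.146391,.989227,0,0]).as_matrix())
for y in(-.33,-.29,0): print(swtool(*s2w([.01,y,.084]),ST[2])[0].round(3))
E
```

```text
res px 1.69 [-0.4 -1.7  1.1 -0.1  0.9 -1.3 -0.7 -0.7  0.  -0.1  0.7 -0.5 -0.3 -1.7
  0.2 -0.6]
sw [ 0.5074 -0.3723 -1.0278]
lock [ 0.02  -0.056  0.08 ]
lock [ 0.02  -0.159  0.08 ]
lock [ 0.023 -0.236  0.08 ]
shackle tip c [-0.027 -0.237  0.09 ] body a centre [ 0.024 -0.066  0.1  ]
1.45 [[180.0, 105.0], [166.0, 186.0]] obs [[177.0, 104.0], [162.0, 183.0]]
1.6 [[170.0, 103.0], [156.0, 184.0]] obs [[177.0, 104.0], [162.0, 183.0]]
1.75 [[160.0, 102.0], [146.0, 183.0]] obs [[177.0, 104.0], [162.0, 183.0]]
TCP grasp [ 0.4841 -0.3337  0.1228] [[-0.456, 0.856, 0.243], [0.756, 0.517, -0.402], [-0.469, 0.0, -0.883]]
pre1
row [-0.0, -0.0, -0.0001, -0.4018, -0.4489, -0.2147] rows>= 10.2
[ 0.532 -0.212  0.204]
[ 0.538 -0.172  0.204]
[0.579 0.115 0.204]sed: couldn't edit /dev/null: not a regular file
```

{"method": "drive_tool", "body": {"increments": [[0,0,0,-0.04,-0.045,-0.021,0],[0,0,0,-0.08,-0.09,-0.043,0],[0,0,0,-0.12,-0.135,-0.064,0],[0,0,0,-0.16,-0.18,-0.086,0],[0,0,0,-0.2,-0.225,-0.107,0],[0,0,0,-0.24,-0.27,-0.129,0],[0,0,0,-0.28,-0.315,-0.15,0],[0,0,0,-0.32,-0.36,-0.172,0],[0,0,0,-0.36,-0.405,-0.193,0],[0,0,0,-0.4,-0.449,-0.215,0]]}}

```text
time_s: 3.15
eef_pos: [0.4432, 0.1099, 0.3966]
orientation: [0.0, 0.146, 0.989, 0.0]
contact_force: [0.3, 1.0, 0.7]
grip_width: 0.997
grasp_force: 0.0
```

```bash
cat >> h.py <<'E'
SW=np.array([0.5074,-0.3723,-1.0278]); MAT=np.array([.5163,-.3880,-.1639])
E
python3 - <<'E'
from h import *
p,R=swtool(*SW[:2],.003,SW[2]); pre=p-R[:,2]*.10
row(pre,R); s=robot.state(); print(s["eef_pos"],s["joint_pos"].round(2))
E
```

```text
row [0.1803, -0.4665, 0.7187, -0.1328, -0.3815, 0.1852] rows>= 7.1
[0.44322912 0.10993211 0.3965757 ] [-0.93 -0.12  0.49  1.78  0.05  1.47  0.83]
```

{"method": "drive_tool", "body": {"increments": [[0.022,-0.058,0.09,-0.017,-0.048,0.015,0.3],[0.045,-0.117,0.18,-0.033,-0.095,0.035,0.3],[0.068,-0.175,0.27,-0.05,-0.143,0.06,0.3],[0.09,-0.233,0.359,-0.066,-0.191,0.085,0.3],[0.113,-0.292,0.449,-0.083,-0.238,0.11,0.3],[0.135,-0.35,0.539,-0.1,-0.286,0.135,0.3],[0.158,-0.408,0.629,-0.116,-0.334,0.16,0.3],[0.18,-0.4665,0.7187,-0.1328,-0.3815,0.1852,0.3],[0.18,-0.4665,0.7187,-0.1328,-0.3815,0.1852,0.3],[0.18,-0.4665,0.7187,-0.1328,-0.3815,0.1852,0.3]]}}

```text
time_s: 4.4
eef_pos: [0.4597, -0.2913, 0.2108]
orientation: [0.211, 0.477, 0.845, -0.119]
contact_force: [-0.2, 0.2, -0.3]
grip_width: 0.704
grasp_force: 0.0
```

```bash
python3 - <<'E'
from h import *
p,R=swtool(*SW[:2],.003,SW[2])
row(p,R); s=robot.state(); print(s["eef_pos"],s["joint_pos"].round(2))
im=save("wrist","w1.png")
print([(np.round(d["at"]).tolist(),round(d["p"],2)) for d in finder.place_of("wrist","sweeper_grip")])
print([(np.round(d["at"]).tolist(),round(d["p"],2)) for d in finder.place_of("wrist","sweeper")])
Q=Rn.from_euler('z',SW[2]); h=lambda P:Q.apply(np.array(P)/1000)+[*SW[:2],.003]
print(proj("wrist",[h([-54,0,137]),h([0,0,0]),h([-75,12,176]),h([-75,-12,176]),h([65,20,35]),h([65,-20,35])]).round(0).tolist())
E
```

```text
row [-0.0003, 0.0001, 0.0009, -0.0019, -0.001, 0.1007] rows>= 1.6
[ 0.45965291 -0.29128481  0.21078349] [-0.54 -0.09  0.71  2.25  0.66  0.73  0.27]
[([43.0, 228.0], 0.95), ([402.0, 298.0], 0.86), ([280.0, 210.0], 0.68)]
[([116.0, 132.0], 0.97), ([415.0, 217.0], 0.91), ([281.0, 174.0], 0.68)]
[[279.0, 211.0], [279.0, 173.0], [293.0, 226.0], [264.0, 226.0], [292.0, 222.0], [266.0, 222.0]]
```

View pics/w1.png

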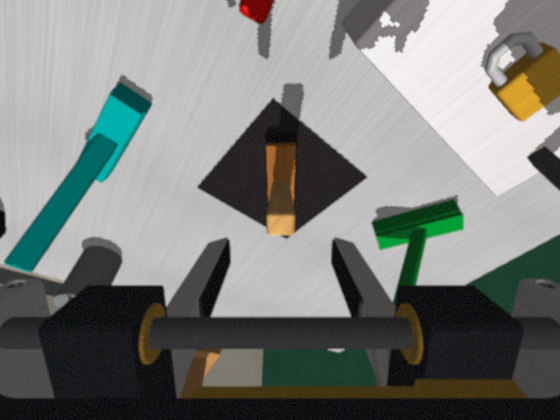

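The wrist view shows the wooden sweeper's handle end at (281,227), centred between the fingers and matching my prediction of (279,226). Turquoise at (90,170) and green at (418,225) are the look-alikes.

{"method": "drive_tool", "body": {"increments": [[0,0,0,-0.001,-0.0005,0.03,0.3],[0,0,0,-0.001,-0.0005,0.06,0.3],[0,0,0,-0.002,-0.0005,0.085,0.3],[0,0,0,-0.002,-0.0005,0.1,0.3],[0,0,0,-0.002,-0.0005,0.1,0.3],[0,0,0,-0.002,-0.0005,0.1,1],[0,0,0,-0.002,-0.0005,0.1,1],[0,0,0,-0.002,-0.0005,0.1,1],[0,0,0,-0.002,-0.0005,0.1,1],[0,0,0,-0.002,-0.0005,0.1,1]], "newtons": 50}}

```text
time_s: 5.8
eef_pos: [0.4842, -0.3335, 0.1232]
orientation: [0.211, 0.477, 0.845, -0.119]
contact_force: [-1.8, 3.2, 4.8]
grip_width: 0.252
grasp_force: 50.0
```

```bash
python3 - <<'E'
from h import *
s=robot.state(); p=s["eef_pos"].copy(); q=s["orientation"]; R=Rn.from_quat([q[1],q[2],q[3],q[0]]).as_matrix()
row(p+[0,0,.19],R)
print(s["grip_width"]*94,s["grasp_force"],s["contact_force"],p)
E
```

```text
row [0.0, -0.0, 0.0, -0.0893, -0.0001, -0.1677] rows>= 3.0
23.65555435736533 49.99390125274658 [-1.77694634  3.16727508  4.81182106] [ 0.48421797 -0.33351476  0.12315852]
```

{"method": "drive_tool", "body": {"increments": [[0,0,0,-0.012,0,-0.022,1],[0,0,0,-0.03,0,-0.056,1],[0,0,0,-0.048,0,-0.09,1],[0,0,0,-0.066,0,-0.124,1],[0,0,0,-0.066,0,-0.124,1],[0,0,0,-0.066,0,-0.124,1]], "newtons": 60}}

```text
time_s: 6.55
eef_pos: [0.4836, -0.3333, 0.2624]
orientation: [0.21, 0.477, 0.845, -0.119]
contact_force: [0.1, 0.1, -2.9]
grip_width: 0.251
grasp_force: 60.0
```

```bash
python3 - <<'E'
from h import *
Q=None
s=robot.state(); print(s["eef_pos"],s["contact_force"],s["ft_torque"],s["grip_width"])
p,R=swtool(*s2w([.01,-.36,.14]),ST[2]); row(p,R)
# check of sweeper attitude in grasp
q=s["orientation"]; Rt=Rn.from_quat([q[1],q[2],q[3],q[0]]); p0,R0=swtool(0,0,0,0)
Rs=Rt.as_matrix()@R0.T; o=s["eef_pos"]-Rs@p0
P=np.array([[65,20,35],[65,-20,35],[-65,20,35],[-65,-20,35],[-75,0,176]])/1000
for n in("scene",):
    im=save(n,n+"2.png"); px=proj(n,o+P@Rs.T); print(n,px.round(0).tolist())
    im=im.copy()
    for u in px: cv2.circle(im,tuple(int(round(v)) for v in u),1,(255,0,255),-1)
    cv2.imwrite("pics/lift.png",cv2.resize(im[180:330,90:290],None,fx=3.5,fy=3.5,interpolation=cv2.INTER_CUBIC)[:,:,::-1])
E
```

```text
[ 0.48362789 -0.33327153  0.2624237 ] [ 0.06900628  0.05971444 -2.94739162] [ 0.76058579  0.4949459  -0.04028032] 0.25077858470671427
row [-0.4166, -0.0012, -0.7816, 0.0504, 0.0851, -0.0238] rows>= 4.7
scene [[130.0, 274.0], [117.0, 267.0], [163.0, 235.0], [151.0, 229.0], [147.0, 193.0]]
```

View pics/lift.png

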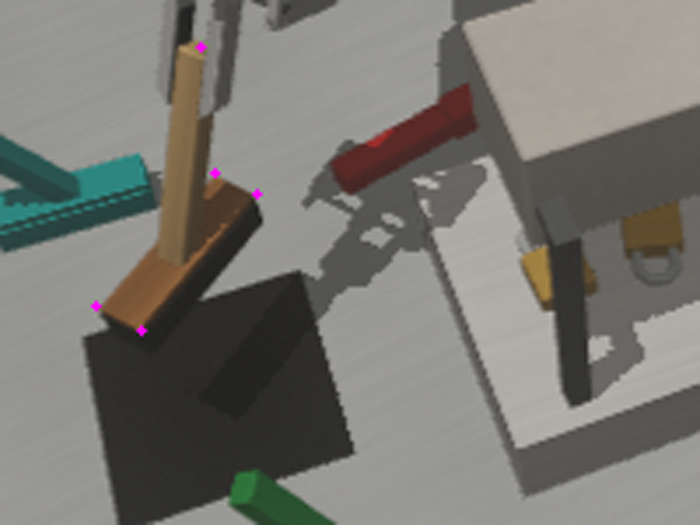

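The picture shows the sweeper held clear of the mat. Its block corners and handle end lie within about 1–2 px of the predicted marks, so it isn't tilted in the grip.

{"method": "drive_tool", "body": {"increments": [[-0.06,0,-0.112,0.007,0.012,-0.003,1],[-0.119,0,-0.223,0.014,0.024,-0.007,1],[-0.178,0,-0.335,0.022,0.036,-0.01,1],[-0.238,-0.001,-0.446,0.029,0.049,-0.014,1],[-0.298,-0.001,-0.558,0.036,0.061,-0.017,1],[-0.357,-0.001,-0.67,0.043,0.073,-0.02,1],[-0.4166,-0.001,-0.7816,0.0504,0.0851,-0.0238,1],[-0.4166,-0.001,-0.7816,0.0504,0.0851,-0.0238,1],[-0.4166,-0.001,-0.7816,0.0504,0.0851,-0.0238,1]]}}

```text
time_s: 7.72
eef_pos: [0.528, -0.2418, 0.2603]
orientation: [0.241, 0.07, 0.968, -0.018]
contact_force: [-0.1, 0.2, -2.4]
grip_width: 0.252
grasp_force: 60.0
```

```bash
python3 - <<'E'
from h import *
s=robot.state(); print(s["eef_pos"],s["joint_pos"].round(2))
p,R=swtool(*s2w([.008,-.355,.085]),ST[2]); row(p,R)
p,R=swtool(*s2w([.008,-.297,.085]),ST[2]); row(p,R)
print([(np.round(d["at"]).tolist(),round(d["p"],2)) for d in (viewer.grab_frame("wrist"),finder.place_of("wrist","lock_a"))[1]])
E
```

```text
[ 0.5279765  -0.24181751  0.26028156] [-0.86 -0.33  1.07  2.16  0.39  0.67  1.44]
row [-0.0019, -0.0, -0.0016, 0.0281, 0.0052, 0.0479] rows>= 0.9
row [-0.0019, -0.0, -0.0016, 0.0282, 0.0632, 0.0478] rows>= 1.3
[([379.0, 164.0], 0.66), ([508.0, 166.0], 0.6)]
```

{"method": "drive_tool", "body": {"increments": [[0,0,0,0.01,0.002,0.016,1],[0,0,0,0.02,0.004,0.033,1],[0,0,0,0.028,0.005,0.048,1],[0,0,0,0.028,0.005,0.048,1],[0,0,0,0.028,0.024,0.048,1],[0,0,0,0.028,0.043,0.048,1],[0,0,0,0.028,0.063,0.048,1],[0,0,0,0.028,0.063,0.048,1],[0,0,0,0.028,0.063,0.048,1]]}}

```text
time_s: 8.95
eef_pos: [0.5351, -0.1802, 0.2056]
orientation: [0.242, 0.069, 0.968, -0.018]
contact_force: [0.7, 0.4, -2.6]
grip_width: 0.249
grasp_force: 60.0
```

```bash
python3 - <<'E'
from h import *
s=robot.state(); print(s["eef_pos"],s["joint_pos"].round(2),s["contact_force"],s["ft_torque"])
p,R=swtool(*s2w([.008,-.297,.085]),ST[2]); row(p,R)
save("wrist","w2.png")
E
```

```text
[ 0.53511844 -0.18016733  0.20564079] [-0.92 -0.22  1.08  2.27  0.36  0.5   1.34] [ 0.65758267  0.35300271 -2.5575472 ] [1.19876091e-01 9.29431454e-01 5.18306032e-04]
row [-0.0011, 0.0012, -0.0007, 0.001, 0.0011, 0.0005] rows>= 0.0
```

View pics/w2.png

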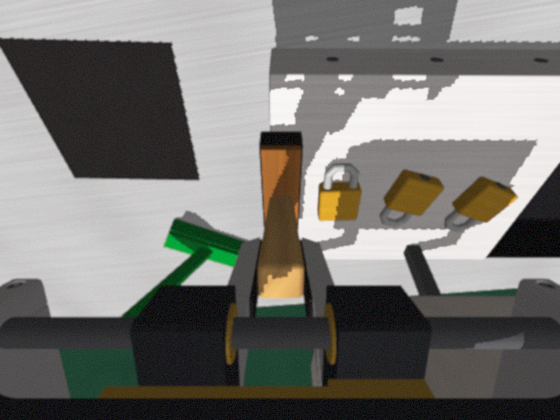

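The wrist view shows the block at (282,180) on the deck's end, with nothing between it and the three brass locks at (340,195), (412,190) and (483,197). I'll start the sweep.

{"method": "drive_tool", "body": {"increments": [[0,0,0,0.001,0.012,0.0005,1],[0,0,0,0.001,0.026,0.0005,1],[0,0,0,0.001,0.04,0.0005,1],[0,0,0,0.001,0.055,0.0005,1],[0,0,0,0.001,0.07,0.0005,1],[0,0,0,0.001,0.085,0.0005,1],[0,0,0,0.001,0.1,0.0005,1],[0,0,0,0.001,0.115,0.0005,1],[0,0,0,0.001,0.13,0.0005,1],[0,0,0,0.001,0.145,0.0005,1]]}}

```text
time_s: 10.25
eef_pos: [0.5551, -0.0362, 0.2045]
orientation: [0.242, 0.069, 0.968, -0.018]
contact_force: [-0.6, -2.7, -1.8]
grip_width: 0.252
grasp_force: 60.0
```

```bash
python3 - <<'E'
from h import *
s=robot.state(); print(s["eef_pos"],s["joint_pos"].round(2),s["contact_force"],s["ft_torque"])
p,R=swtool(*s2w([.008,-.15,.085]),ST[2]); row(p,R)
p,R=swtool(*s2w([.008,.008,.085]),ST[2]); row(p,R)
E
```

```text
[ 0.55511555 -0.03618941  0.20454922] [-0.88 -0.12  0.7   2.29  0.46  0.52  0.91] [-0.59896844 -2.67861723 -1.82780837] [-0.75690285  0.91567329 -0.53509378]
row [-0.0011, 0.0011, -0.0011, -0.0001, 0.0028, -0.0002] rows>= 0.0
row [-0.0011, 0.0011, -0.0011, 0.0001, 0.1608, -0.0004] rows>= 2.6
```

{"method": "drive_tool", "body": {"increments": [[0,0,0,0,0.016,0,1],[0,0,0,0,0.032,0,1],[0,0,0,0,0.048,0,1],[0,0,0,0,0.064,0,1],[0,0,0,0,0.08,0,1],[0,0,0,0,0.096,0,1],[0,0,0,0,0.112,0,1],[0,0,0,0,0.128,0,1],[0,0,0,0,0.144,0,1],[0,0,0,0,0.16,0,1]]}}

```text
time_s: 11.5
eef_pos: [0.5777, 0.124, 0.2042]
orientation: [0.242, 0.069, 0.968, -0.017]
contact_force: [-0.5, -0.9, -2.5]
grip_width: 0.252
grasp_force: 60.0
```

```bash
python3 - <<'E'
from h import *
s=robot.state(); print(s["eef_pos"],s["joint_pos"].round(2),s["contact_force"],s["ft_torque"])
p,R=swtool(*s2w([.008,.008,.085]),ST[2]); row(p,R)
a=save("wrist","w3.png"); b=save("scene","s3.png")
cv2.imwrite("pics/after.png",np.hstack([a[:,100:],b[120:330,180:460].repeat(2,0).repeat(2,1)[:,:]])[:,:,::-1][:, :]) if 0 else None
c=np.hstack([cv2.resize(a,(400,300)),cv2.resize(b[120:330,180:460],(400,300))]); cv2.imwrite("pics/after.png",c[:,:,::-1])
print(finder.place_of("wrist","lock_a").__len__(),[(w2s(back("scene",d["at"],.01)).round(3).tolist(),round(d["p"],2)) for d in finder.place_of("scene","lock_a")])
E
```

```text
[0.57771979 0.12401143 0.20418587] [-1.01  0.02  0.51  2.19  0.51  0.59  0.56] [-0.47898855 -0.87527522 -2.50952132] [ 0.12175881  0.89560583 -0.02637583]
row [-0.0001, 0.0009, 0.0005, -0.0005, -0.001, -0.0004] rows>= 0.0
3 [([-0.005, 0.087, 0.01], 0.72), ([-0.001, 0.034, 0.01], 0.47), ([-0.007, 0.045, 0.01], 0.42)]
```

View pics/after.png

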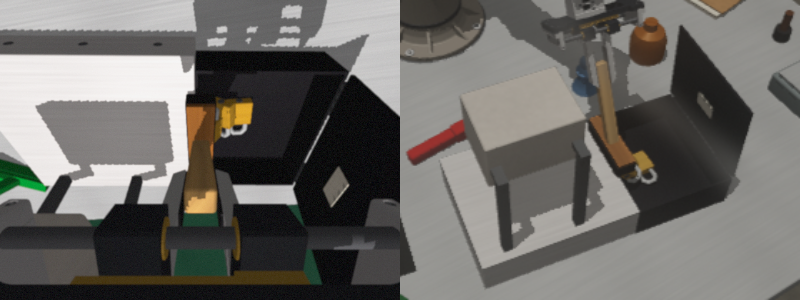

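The locks show in the tray beside the block, at about (235,115) on the left and (640,165) on the right, and the deck is bare. I'll push a bit further, then lift and look again.

{"method": "drive_tool", "body": {"increments": [[0,0,0,0,0.012,0,1],[0,0,0,0,0.025,0,1],[0,0,0,0,0.025,0,1],[0,0,0,-0.006,0.02,-0.012,1],[0,0,0,-0.014,0.0,-0.026,1],[0,0,0,-0.014,-0.04,-0.026,1],[0,0,0,-0.014,-0.08,-0.026,1],[0,0,0,-0.014,-0.08,-0.026,1]]}}

```text
time_s: 12.7
eef_pos: [0.5658, 0.0398, 0.2345]
orientation: [0.242, 0.071, 0.968, -0.017]
contact_force: [-0.2, 0.8, -2.6]
grip_width: 0.257
grasp_force: 60.0
```

```bash
python3 - <<'E'
from h import *
s=robot.state(); print(s["eef_pos"],s["contact_force"])
p,R=swtool(*s2w([.005,-.16,.105]),ST[2]); row(p,R)
p,R=swtool(*s2w([.005,-.36,.105]),ST[2]); row(p,R)
a=save("wrist","w4.png"); La=finder.place_of("wrist","lock_a"); print([(np.round(d["at"]).tolist(),w2s(back("wrist",d["at"],.01)).round(3).tolist(),round(d["p"],2)) for d in La])
b=save("scene","s4.png"); t=save("top","t4.png")
print([(w2s(back("scene",d["at"],.01)).round(3).tolist(),round(d["p"],2)) for d in finder.place_of("scene","lock_a")],[(w2s(back("top",d["at"],.01)).round(3).tolist(),round(d["p"],2)) for d in finder.place_of("top","lock_a")])
c=np.hstack([cv2.resize(t[110:230,150:270],(400,400)),cv2.resize(b[170:290,300:420],(400,400))]); cv2.imwrite("pics/after2.png",c[:,:,::-1])
E
```

```text
[0.56577072 0.03981854 0.23448307] [-0.24959001  0.84961514 -2.64762706]
row [-0.0011, 0.0007, -0.0047, 0.0067, -0.084, 0.0073] rows>= 1.4
row [-0.0011, 0.0007, -0.0047, 0.0057, -0.284, 0.0076] rows>= 4.5
[([394.0, 148.0], [0.027, 0.088, 0.01], 0.98), ([353.0, 166.0], [0.056, 0.035, 0.01], 0.64), ([368.0, 148.0], [0.027, 0.052, 0.01], 0.62)]
[([-0.001, 0.041, 0.01], 0.49), ([0.001, 0.092, 0.01], 0.47), ([0.007, 0.031, 0.01], 0.47)] [([0.017, 0.082, 0.01], 0.75), ([0.04, 0.024, 0.01], 0.74), ([0.007, 0.042, 0.01], 0.6)]
```

View pics/after2.png

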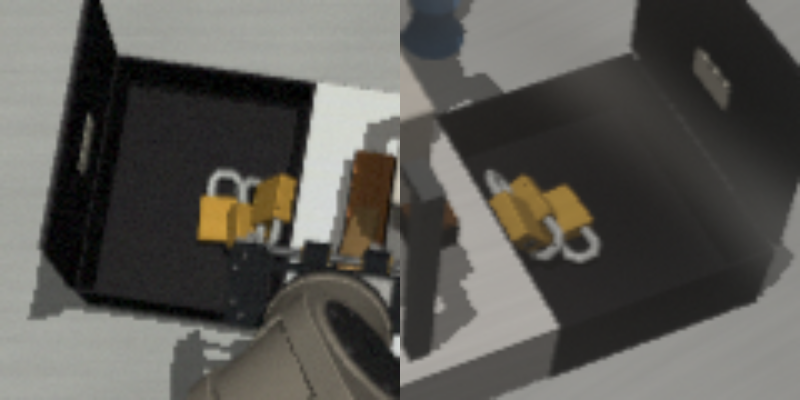

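All three brass locks lie in the tray, at (215,215), (245,225) and (275,200) in the left half; one leans on the others. I'll check the leaning one's height by triangulation while planning the return.

```bash
python3 - <<'E'
from h import *
viewer.grab_frame("top");A=[d["at"] for d in finder.place_of("top","lock_a")]
viewer.grab_frame("scene");B=[d["at"] for d in finder.place_of("scene","lock_a")]
from itertools import product
def ray(n,px):
    m,R,t=cam(n);d=R.T@np.array([(px[0]-m["cx"])/m["fx"],(px[1]-m["cy"])/m["fy"],1]);return -R.T@t,d/np.linalg.norm(d)
for a,b in product(A,B):
    M=[];v=[]
    for n,p in(("top",a),("scene",b)):
        o,d=ray(n,p);K=np.eye(3)-np.outer(d,d);M.append(K);v.append(K@o)
    X,r,_,_=np.linalg.lstsq(np.vstack(M),np.hstack(v),rcond=None)
    print(np.round(a),np.round(b),w2s(X).round(3),np.sqrt(r).round(4))
E
```

```text
[215. 176.] [331. 238.] [0.007 0.058 0.004] [0.0356]
[215. 176.] [334. 232.] [0.005 0.061 0.023] [0.0274]
[215. 176.] [349. 233.] [0.014 0.083 0.015] [0.0026]
[224. 176.] [331. 238.] [0.013 0.04  0.016] [0.0163]
[224. 176.] [334. 232.] [0.01  0.043 0.035] [0.0085]
[224. 176.] [349. 233.] [0.02  0.063 0.03 ] [0.0213]
[237. 170.] [331. 238.] [0.034 0.01  0.056] [0.0019]
[237. 170.] [334. 232.] [0.032 0.013 0.074] [0.0093]
[237. 170.] [349. 233.] [0.041 0.032 0.072] [0.038]
```

{"method": "drive_tool", "body": {"increments": [[0,0,0,0.003,-0.03,0.003,1],[0,0,0,0.006,-0.06,0.006,1],[0,0,0,0.006,-0.095,0.007,1],[0,0,0,0.006,-0.13,0.007,1],[0,0,0,0.006,-0.165,0.007,1],[0,0,0,0.006,-0.2,0.007,1],[0,0,0,0.006,-0.235,0.007,1],[0,0,0,0.006,-0.265,0.007,1],[0,0,0,0.006,-0.285,0.007,1],[0,0,0,0.006,-0.285,0.007,1]]}}

```text
time_s: 14.45
eef_pos: [0.524, -0.2393, 0.225]
orientation: [0.242, 0.07, 0.968, -0.017]
contact_force: [0.6, 0.6, -2.5]
grip_width: 0.249
grasp_force: 60.0
```

```bash
python3 - <<'E'
from h import *
from itertools import product
D={}
for n in("top","scene","wrist"):
    im=viewer.grab_frame(n); cv2.imwrite(f"pics/{n}5.png",im[:,:,::-1]); D[n]=[d["at"] for d in finder.place_of(n,"lock_a")][:4]
    hsv=cv2.cvtColor(im,cv2.COLOR_RGB2HSV); M=finder.cut_out(n,"lock_a"); print(n,[np.round(x).tolist() for x in D[n]],[np.round(m["at"]).tolist() for m in M])
def ray(n,px):
    m,R,t=cam(n);d=R.T@np.array([(px[0]-m["cx"])/m["fx"],(px[1]-m["cy"])/m["fy"],1]);return -R.T@t,d/np.linalg.norm(d)
for n1,n2 in(("top","scene"),("top","wrist"),("scene","wrist")):
  for a,b in product(D[n1],D[n2]):
    M=[];v=[]
    for n,p in((n1,a),(n2,b)):
        o,d=ray(n,p);K=np.eye(3)-np.outer(d,d);M.append(K);v.append(K@o)
    X,r,_,_=np.linalg.lstsq(np.vstack(M),np.hstack(v),rcond=None); e=np.sqrt(r)
    if e<.01: print(n1,n2,np.round(a),np.round(b),w2s(X).round(3),e.round(4))
c=lambda im,x,y,w,h,s:cv2.resize(im[y:y+h,x:x+w],s,interpolation=cv2.INTER_CUBIC)
t=cv2.imread("pics/top5.png");s=cv2.imread("pics/scene5.png");w=cv2.imread("pics/wrist5.png")
print(proj("wrist",[s2w([.02,.04,.02])]).round(0))
P=lambda n:proj(n,[s2w([.03,.04,.02])])[0].astype(int)
o=[]
for n,im,k in(("top",t,25),("scene",s,32)):
    x,y=P(n); o.append(cv2.convertScaleAbs(c(im,x-k,y-k,2*k,2*k,(400,400)),alpha=1.5))
cv2.imwrite("pics/z5.png",np.hstack(o))
E
```

```text
top [[214.0, 176.0], [250.0, 257.0], [225.0, 179.0], [236.0, 172.0]] [[231.0, 172.0], [219.0, 180.0], [250.0, 255.0], [214.0, 172.0]]
scene [[348.0, 231.0], [335.0, 236.0], [333.0, 234.0]] [[332.0, 233.0], [339.0, 231.0], [352.0, 236.0], [152.0, 294.0]]
wrist [] []
top scene [214. 176.] [348. 231.] [0.012 0.083 0.021] [0.0026]
top scene [225. 179.] [335. 236.] [0.006 0.044 0.012] [0.0042]
top scene [225. 179.] [333. 234.] [0.004 0.041 0.022] [0.0068]
top scene [236. 172.] [335. 236.] [0.03  0.018 0.054] [0.0087]
top scene [236. 172.] [333. 234.] [0.027 0.015 0.063] [0.0062]
[[573. 153.]]
```

View pics/z5.png

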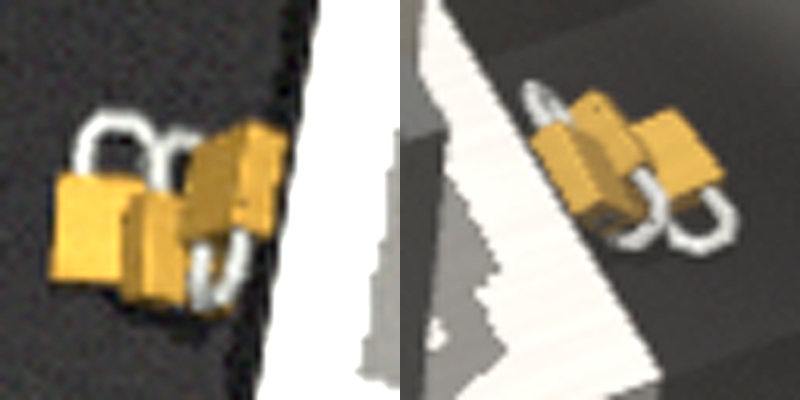

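The last picture shows two locks lying low. The one against the deck's wall, at (235,180) on the left, is propped up on the others with its origin at about z 55–60 mm. That's too close to the 65 mm limit, so I go back and tip it down with the rubber block.

```bash
python3 - <<'E'
from h import *
p,R=swtool(*s2w([.008,.030,.105]),ST[2]); row(p,R)
E
```

```text
row [-0.0005, 0.0008, 0.0007, -0.0021, 0.387, 0.0009] rows>= 6.2
```

{"method": "drive_tool", "body": {"increments": [[0,0,0,0,0.035,0,1],[0,0,0,0,0.08,0,1],[0,0,0,0,0.125,0,1],[0,0,0,0,0.17,0,1],[0,0,0,0,0.215,0,1],[0,0,0,0,0.26,0,1],[0,0,0,-0.001,0.305,0,1],[0,0,0,-0.002,0.35,0.001,1],[0,0,0,-0.002,0.387,0.001,1],[0,0,0,-0.002,0.387,0.001,1]]}}

```text
time_s: 16.15
eef_pos: [0.5812, 0.1479, 0.2243]
orientation: [0.242, 0.067, 0.968, -0.017]
contact_force: [-1.0, -1.0, -2.7]
grip_width: 0.25
grasp_force: 60.0
```

```bash
python3 - <<'E'
from h import *
s=robot.state(); print(s["eef_pos"],s["contact_force"],s["ft_torque"],s["joint_pos"].round(2))
for z in(.085,.075,.065): p,R=swtool(*s2w([.015,.030,z]),ST[2]); row(p,R)
E
```

```text
[0.58118319 0.14788082 0.2243456 ] [-0.96105163 -1.02482384 -2.67604559] [ 0.08670924  0.94823994 -0.07846066] [-0.97  0.02  0.43  2.14  0.5   0.65  0.54]
row [0.001, 0.0009, 0.0043, 0.0029, -0.0031, 0.0207] rows>= 0.3
row [0.001, 0.0009, 0.0043, 0.0076, -0.0031, 0.0295] rows>= 0.5
row [0.001, 0.0009, 0.0043, 0.0123, -0.0031, 0.0383] rows>= 0.6
```

{"method": "drive_tool", "body": {"increments": [[0,0,0,0.001,-0.002,0.012,1],[0,0,0,0.003,-0.002,0.021,1],[0,0,0,0.0055,-0.002,0.025,1],[0,0,0,0.0076,-0.002,0.0295,1],[0,0,0,0.0076,-0.002,0.0295,1],[0,0,0,0.0076,-0.002,0.0295,1]]}}

```text
time_s: 16.9
eef_pos: [0.5886, 0.1402, 0.1958]
orientation: [0.242, 0.069, 0.968, -0.018]
contact_force: [-1.0, -4.9, 6.6]
grip_width: 0.257
grasp_force: 60.0
```

{"method": "drive_tool", "body": {"increments": [[0,0,0,0,0.012,0.001,1],[0,0,0,0,0.024,0.001,1],[0,0,0,0.001,0.036,0.003,1],[0,0,0,0.002,0.045,0.004,1],[0,0,0,0.002,0.045,0.004,1],[0,0,0,0.002,0.045,0.004,1]]}}

```text
time_s: 17.65
eef_pos: [0.5942, 0.1856, 0.1905]
orientation: [0.242, 0.069, 0.968, -0.018]
contact_force: [-0.4, -0.4, -2.8]
grip_width: 0.252
grasp_force: 60.0
```

```bash
python3 - <<'E'
from h import *
s=robot.state(); q=s["orientation"]; Rt=Rn.from_quat([q[1],q[2],q[3],q[0]]).as_matrix(); p0,R0=swtool(0,0,0,0)
print(s["contact_force"],s["ft_torque"],"sweeper st",w2s(s["eef_pos"]-Rt@R0.T@p0).round(4))
for n in("top","scene"):
    viewer.grab_frame(n); print(n,[(np.round(d["at"]).tolist(),round(d["p"],2)) for d in finder.place_of(n,"lock_a")])
E
```

```text
[-0.44362943 -0.36476114 -2.75027306] [0.21975766 0.90410513 0.03069251] sweeper st [0.0155 0.0722 0.0708]
top [([236.0, 173.0], 0.64), ([253.0, 258.0], 0.53), ([225.0, 177.0], 0.47)]
scene [([332.0, 239.0], 0.78), ([324.0, 240.0], 0.73), ([330.0, 235.0], 0.58), ([350.0, 231.0], 0.44)]
```

{"method": "drive_tool", "body": {"increments": [[0,0,0,-0.008,0,-0.015,1],[0,0,0,-0.016,0,-0.031,1],[0,0,0,-0.018,-0.045,-0.031,1],[0,0,0,-0.02,-0.09,-0.031,1],[0,0,0,-0.022,-0.13,-0.031,1],[0,0,0,-0.022,-0.15,-0.031,1],[0,0,0,-0.022,-0.15,-0.031,1]]}}

```text
time_s: 18.73
eef_pos: [0.5776, 0.0351, 0.2286]
orientation: [0.242, 0.07, 0.968, -0.017]
contact_force: [-0.0, 1.1, -3.1]
grip_width: 0.251
grasp_force: 60.0
```

```bash
cat > tri.py <<'E'
from h import *
from itertools import product
def ray(n,px):
    m,R,t=cam(n);d=R.T@np.array([(px[0]-m["cx"])/m["fx"],(px[1]-m["cy"])/m["fy"],1]);return -R.T@t,d/np.linalg.norm(d)
def tri(L):
    M=[];v=[]
    for n,p in L:
        o,d=ray(n,p);K=np.eye(3)-np.outer(d,d);M.append(K);v.append(K@o)
    X,r,_,_=np.linalg.lstsq(np.vstack(M),np.hstack(v),rcond=None); return w2s(X),float(np.sqrt(r[0]))
def look():
    D={}
    for n in("top","scene","wrist"):
        im=viewer.grab_frame(n); cv2.imwrite(f"pics/{n}_l.png",im[:,:,::-1]); D[n]=[d["at"] for d in finder.place_of(n,"lock_a")]
        print(n,[np.round(x).astype(int).tolist() for x in D[n]])
    for a,b,c in product(*[D[n] for n in("top","scene","wrist")]):
        X,e=tri([("top",a),("scene",b),("wrist",c)])
        if e<.012: print(np.round(a),np.round(b),np.round(c),X.round(3),round(e,4))
E
python3 - <<'E'
from tri import *
look()
# brass extent in each camera in the tray region
for n in("top","scene","wrist"):
    im=cv2.imread(f"pics/{n}_l.png"); h=cv2.cvtColor(im,cv2.COLOR_BGR2HSV)
    m=cv2.inRange(h,(15,120,70),(30,255,255)); k,l,st,c=cv2.connectedComponentsWithStats(m)
    print(n,[s.tolist() for s in st[1:] if s[4]>15])
E
```

```text
top [[237, 172], [216, 171], [226, 178]]
scene [[335, 236], [349, 230], [336, 235]]
wrist [[402, 144], [373, 142], [357, 160]]
[216. 171.] [349. 230.] [402. 144.] [0.019 0.081 0.033] 0.0073
[226. 178.] [335. 236.] [373. 142.] [0.013 0.042 0.022] 0.0087
[226. 178.] [336. 235.] [373. 142.] [0.012 0.043 0.026] 0.0054
top [[208, 162, 31, 22, 385], [256, 168, 9, 15, 80], [15, 258, 73, 101, 5541]]
scene [[126, 59, 34, 28, 481], [359, 73, 79, 56, 2016], [327, 223, 33, 21, 388]]
wrist [[345, 118, 78, 72, 2533], [283, 156, 7, 8, 23], [262, 163, 8, 11, 22], [284, 162, 6, 11, 20], [274, 166, 7, 9, 18], [264, 174, 7, 8, 23], [258, 187, 47, 112, 3753], [225, 305, 12, 59, 347], [324, 307, 12, 57, 280], [99, 380, 333, 18, 2809]]
```

```bash
python3 - <<'E'
from tri import *
for L in([("top",(237,172)),("wrist",(357,160))],[("scene",(335,236)),("wrist",(357,160))],[("top",(237,172)),("scene",(335,236))],[("top",(237,172)),("scene",(335,236)),("wrist",(357,160))]):
    X,e=tri(L);print([l[0] for l in L],X.round(3),round(e,4))
m=cam("wrist");print("wrist cam st",w2s(-m[1].T@m[2]).round(3))
# highest/most -y brass pixels of lock 3: wrist mask left edge, top mask right edge
for n,box in(("top",(205,160,245,190)),("wrist",(340,110,430,195)),("scene",(325,218,365,250))):
    im=cv2.imread(f"pics/{n}_l.png"); h=cv2.cvtColor(im,cv2.COLOR_BGR2HSV); mk=cv2.inRange(h,(15,120,60),(30,255,255))
    x0,y0,x1,y1=box; sub=mk[y0:y1,x0:x1]; st=1 if n!="wrist" else 3
    v=h[y0:y1:st,x0:x1:st,2]; s=sub[::st,::st]>0
    print(n,box,st)
    for r in range(s.shape[0]): print(''.join('%x'%(v[r,c]//16) if s[r,c] else '.' for c in range(s.shape[1])))
E
```

```text
['top', 'wrist'] [0.023 0.012 0.06 ] 0.0089
['scene', 'wrist'] [0.029 0.024 0.048] 0.0035
['top', 'scene'] [0.031 0.016 0.054] 0.0125
['top', 'scene', 'wrist'] [0.029 0.018 0.051] 0.0134
wrist cam st [-0.187 -0.077  0.368]
top (205, 160, 245, 190) 1
........................................
........................................
............................5654........
........................45678aa96.......
.......................787777a9995......
.....................87777787a9995......
.....................77778778a9994......
.....................77777878a9994......
....56...56666.......7877888899994......
....bbbbbbbbbbb.....4787778899998.......
....bbbbbbbbbba7a96467777787a9995.......
....bcccccbcc987b99977778887a9994.......
....bcccccccc987b99888787887a9995.......
....bcccbcbcb877b99777878888a9994.......
...4bbbbbbcc9778b9987777878799984.......
...5bbbbccbb9878b9977777.65..7884.......
...5bccccccc9878a99666....3...47........
...6bccccccc9888a99.....................
...6bccccccc7788a98.....................
...6bccccccc7778a95.....................
...7bbbbbbcb777897............
[... 1948 characters left out ...]
...
....788898777778888887799999999984......
....7888987777778887...79999999997......
.....88899877777887....899999999885.....
.....78889877777775....9999999986.......
......7888987777764.....9999985.........
.......7889877777754.....99854..........
.......78889877777654.....5444..........
........88888877777554....444...........
........78887666777654..................
.........7854..4456655..................
............4.....4.5...................
........................................
........................................
........................................
........................................
........................................
........................................
```

```bash
python3 - <<'E'
from h import *
for z in(.1,.08): p,R=swtool(*s2w([.018,.029,z]),ST[2]); row(p,R)
E
```

```text
row [-0.0001, 0.0008, 0.0014, 0.0059, 0.1055, 0.0065] rows>= 1.7
row [-0.0001, 0.0008, 0.0014, 0.0153, 0.1055, 0.0242] rows>= 1.7
```

{"method": "drive_tool", "body": {"increments": [[0,0,0,0.002,0.04,0.002,1],[0,0,0,0.006,0.08,0.005,1],[0,0,0,0.006,0.1055,0.0065,1],[0,0,0,0.006,0.1055,0.0065,1],[0,0,0,0.0106,0.1055,0.015,1],[0,0,0,0.0153,0.1055,0.024,1],[0,0,0,0.0165,0.1055,0.0264,1],[0,0,0,0.0177,0.1055,0.0286,1],[0,0,0,0.0188,0.1055,0.0308,1],[0,0,0,0.02,0.1055,0.033,1]]}}

```text
time_s: 20.27
eef_pos: [0.5919, 0.1407, 0.1912]
orientation: [0.243, 0.069, 0.967, -0.018]
contact_force: [-8.8, -7.7, 26.6]
grip_width: 0.25
grasp_force: 60.1
```

```bash
cat >> h.py <<'E'
def swpos():
    s=robot.state(); q=s["orientation"]; Rt=Rn.from_quat([q[1],q[2],q[3],q[0]]).as_matrix(); p0,R0=swtool(0,0,0,0)
    print("F",s["contact_force"].round(1),"M",s["ft_torque"].round(2),"sweeper st",w2s(s["eef_pos"]-Rt@R0.T@p0).round(4),"t",round(s["time_s"],2),s["joint_pos"].round(2))
E
python3 -c "
from h import *
swpos()"
```

```text
F [-8.8 -7.7 26.6] M [-3.87 -0.78 -1.71] sweeper st [0.0197 0.0275 0.0715] t 20.27 [-0.94  0.09  0.44  2.16  0.5   0.56  0.54]
```

{"method": "drive_tool", "body": {"increments": [[0,0,0,0,0.006,0,1],[0,0,0,0,0.012,0,1],[0,0,0,0,0.018,0,1],[0,0,0,0,0.024,0,1]]}}

```text
time_s: 20.78
eef_pos: [0.594, 0.166, 0.1897]
orientation: [0.242, 0.069, 0.968, -0.017]
contact_force: [-0.8, -0.0, -3.2]
grip_width: 0.254
grasp_force: 60.0
```

```bash
python3 -c "
from h import *
swpos()"
```

```text
F [-0.8 -0.  -3.2] M [ 0.1   0.95 -0.01] sweeper st [0.018  0.0529 0.07  ] t 20.77 [-0.97  0.11  0.43  2.14  0.5   0.57  0.5 ]
```

{"method": "drive_tool", "body": {"increments": [[0,0,0,0.0024,0,0.0044,1],[0,0,0,0.0047,0,0.0088,1],[0,0,0,0.007,0,0.0132,1]]}}

```text
time_s: 21.15
eef_pos: [0.5951, 0.1665, 0.1757]
orientation: [0.243, 0.068, 0.968, -0.016]
contact_force: [-4.0, 5.1, 14.0]
grip_width: 0.251
grasp_force: 60.0
```

```bash
python3 -c "
from h import *
swpos()"
```

```text
F [-4.   5.1 14. ] M [ 1.18 -0.82  0.64] sweeper st [0.0193 0.0538 0.056 ] t 21.15 [-0.97  0.13  0.43  2.16  0.51  0.53  0.48]
```

Contact is 17 N on the middle lock at z 56 mm. I drag it +y to open the wedge.

{"method": "drive_tool", "body": {"increments": [[0,0,0,0,0.008,0,1],[0,0,0,0,0.016,0,1],[0,0,0,0,0.024,0,1],[0,0,0,0,0.03,0,1],[0,0,0,0,0.03,0,1]]}}

```text
time_s: 21.78
eef_pos: [0.5984, 0.1955, 0.1748]
orientation: [0.242, 0.068, 0.968, -0.017]
contact_force: [-0.1, -0.3, -3.3]
grip_width: 0.252
grasp_force: 60.0
```

```bash
python3 -c "
from h import *
swpos()"
```

```text
F [-0.1 -0.3 -3.3] M [ 0.16  0.91 -0.05] sweeper st [0.0182 0.0827 0.0551] t 21.77 [-0.99  0.17  0.41  2.12  0.5   0.55  0.44]
```

Free again. I lift and pull back for a measurement.

{"method": "drive_tool", "body": {"increments": [[0,0,0,-0.012,0,-0.022,1],[0,0,0,-0.024,0,-0.045,1],[0,0,0,-0.026,-0.045,-0.045,1],[0,0,0,-0.03,-0.09,-0.045,1],[0,0,0,-0.033,-0.13,-0.045,1],[0,0,0,-0.033,-0.16,-0.045,1],[0,0,0,-0.033,-0.16,-0.045,1]]}}

```text
time_s: 22.65
eef_pos: [0.5831, 0.0328, 0.2302]
orientation: [0.242, 0.071, 0.968, -0.018]
contact_force: [-0.3, 0.4, -3.6]
grip_width: 0.252
grasp_force: 60.0
```

```bash
cat >> tri.py <<'E'
def art():
    for n,box in(("top",(195,155,248,195)),("wrist",(330,100,480,200))):
        im=cv2.imread(f"pics/{n}_l.png"); h=cv2.cvtColor(im,cv2.COLOR_BGR2HSV); mk=cv2.inRange(h,(15,120,60),(30,255,255))
        x0,y0,x1,y1=box; st=1 if n!="wrist" else 3
        v=h[y0:y1:st,x0:x1:st,2]; s=mk[y0:y1:st,x0:x1:st]>0; print(n,box,st)
        for r in range(s.shape[0]):
            if s[r].any(): print(y0+r*st,''.join('%x'%(v[r,c]//16) if s[r,c] else '.' for c in range(s.shape[1])))
E
python3 -c "
from tri import *
swpos(); look(); art()"
```

```text
F [-0.3  0.4 -3.6] M [0.21 0.92 0.01] sweeper st [ 0.026  -0.0807  0.1105] t 22.65 [-0.85 -0.06  0.53  2.19  0.43  0.6   0.81]
top [[210, 174], [234, 169], [225, 176]]
scene [[330, 238], [347, 229], [334, 234]]
wrist [[358, 154], [377, 139]]
[234. 169.] [330. 238.] [358. 154.] [0.03  0.018 0.047] 0.0115
[234. 169.] [334. 234.] [358. 154.] [0.029 0.021 0.055] 0.0093
[225. 176.] [334. 234.] [377. 139.] [0.013 0.043 0.033] 0.0105
top (195, 155, 248, 195) 1
161 .......................................55............
162 ...................................45589975..........
163 .................................56888899994.........
164 ...............................88888888a8985.........
165 ...............................77788888a7895.........
166 ...............................77888888a9984.........
167 ...............................78888888a9884.........
168 .............56..656665.......57788888899883.........
169 .............abbbbbbbbbb6.....6788888889998..........
170 .............acbbcbbcbb97897656788788899995..........
171 .............bcbbccccc9888998887888888a9995..........
172 
[... 1340 characters left out ...]
..5569abcccbaddddddd....................
151 ............57aaabccdbaccb..75....................
154 .......66..68aaa9bbbda6...........................
157 .......aa869aaaa4.8bc5............................
160 .......bbbcaaaaa..................................
163 .......bcccaaaa9..................................
166 ......6bbcbaaaa...................................
169 ......8ccdaaaa9...................................
172 ......abcdbaa7....................................
175 ......bbccaa7.....................................
178 ......bbcba6......................................
181 ......9cda5.......................................
184 .......6a.........................................
```

The leaning lock now touches the block at z ≤ 71.5 mm. That puts its origin at about 45–52 mm, and its top is below the lid's underside at 77 mm, so the locks are in. Next I take the sweeper back out, keeping clear of the hood.

```bash
python3 - <<'E'
from h import *
for a in([.002,-.0807,.108],[.002,-.365,.108]): p,R=swtool(*s2w(a),ST[2]); row(p,R)
E
```

```text
row [-0.0001, 0.0009, 0.0014, 0.0224, -0.0037, -0.0092] rows>= 0.4
row [-0.0001, 0.0009, 0.0014, 0.0228, -0.288, -0.0092] rows>= 4.6
```

{"method": "drive_tool", "body": {"increments": [[0,0,0,0.0224,-0.003,-0.0092,1],[0,0,0,0.0224,-0.004,-0.0092,1],[0,0,0,0.0224,-0.035,-0.0092,1],[0,0,0,0.0224,-0.08,-0.0092,1],[0,0,0,0.0224,-0.125,-0.0092,1],[0,0,0,0.0224,-0.17,-0.0092,1],[0,0,0,0.0224,-0.215,-0.0092,1],[0,0,0,0.0224,-0.26,-0.0092,1],[0,0,0,0.0224,-0.288,-0.0092,1],[0,0,0,0.0224,-0.288,-0.0092,1]]}}

```text
time_s: 24.2
eef_pos: [0.5193, -0.2481, 0.2285]
orientation: [0.242, 0.07, 0.968, -0.017]
contact_force: [0.8, 0.7, -3.3]
grip_width: 0.252
grasp_force: 60.0
```

```bash
python3 - <<'E'
from h import *
swpos()
p,R=swtool(MAT[0],MAT[1],.12,SW[2]); row(p,R)
p,R=swtool(MAT[0],MAT[1],.12,-.5); row(p,R)
E
```

```text
F [ 0.8  0.7 -3.3] M [0.17 0.95 0.06] sweeper st [ 0.0028 -0.3677  0.1088] t 24.2 [-0.86 -0.29  1.14  2.21  0.32  0.58  1.53]
row [0.4157, 0.0019, 0.7795, 0.0048, -0.104, -0.0154] rows>= 4.7
row [0.1674, 0.002, 0.3138, 0.0168, -0.1232, -0.0218] rows>= 2.0
```

{"method": "drive_tool", "body": {"increments": [[0.052,0,0.097,0,-0.013,-0.004,1],[0.104,0,0.195,0.001,-0.026,-0.007,1],[0.156,0,0.292,0.002,-0.039,-0.01,1],[0.208,0.001,0.39,0.002,-0.052,-0.012,1],[0.26,0.001,0.487,0.003,-0.065,-0.014,1],[0.312,0.001,0.585,0.004,-0.078,-0.015,1],[0.364,0.002,0.682,0.004,-0.091,-0.0154,1],[0.4157,0.002,0.7795,0.005,-0.104,-0.0154,1],[0.4157,0.002,0.7795,0.005,-0.104,-0.0154,1],[0.4157,0.002,0.7795,0.005,-0.104,-0.0154,1]]}}

```text
time_s: 25.45
eef_pos: [0.4931, -0.3468, 0.2389]
orientation: [0.21, 0.475, 0.846, -0.119]
contact_force: [-0.2, -0.0, -2.7]
grip_width: 0.254
grasp_force: 60.0
```

```bash
python3 - <<'E'
from h import *
swpos()
for z in(.02,.004): p,R=swtool(MAT[0],MAT[1],z,SW[2]); row(p,R)
# check sweeper attitude in the grip
s=robot.state();q=s["orientation"]; Rt=Rn.from_quat([q[1],q[2],q[3],q[0]]); p0,R0=swtool(0,0,0,0)
Rs=Rt.as_matrix()@R0.T; o=s["eef_pos"]-Rs@p0; print("o",o)
P=np.array([[65,20,35],[65,-20,35],[-65,20,35],[-65,-20,35],[0,0,0],[-54,0,137]])/1000
for n in("scene","top"):
    im=save(n,n+"6.png"); print(n,proj(n,o+P@Rs.T).round(1).tolist())
    h=cv2.cvtColor(im,cv2.COLOR_RGB2HSV)
    for k in("sweeper","sweeper_grip"): print(k,[(np.round(d["at"],1).tolist(),round(d["p"],2)) for d in finder.place_of(n,k)])
    M=[d for d in finder.cut_out(n,"sweeper")]
    for d in M:
        ys,xs=np.nonzero(d["mask"]); print(np.round(d["at"]).tolist(),"L",xs.min(),ys[xs.argmin()],"R",xs.max(),ys[xs.argmax()],"B",xs[ys.argmax()],ys.max(),"T",xs[ys.argmin()],ys.min())
E
```

```text
F [-0.2 -0.  -2.7] M [0.74 0.51 0.05] sweeper st [-0.026  -0.5039  0.1191] t 25.45 [-0.47 -0.    0.79  2.12  0.49  0.7   0.54]
row [0.0009, -0.0006, 0.0057, 0.0446, -0.0012, 0.0886] rows>= 1.6
row [0.0009, -0.0006, 0.0057, 0.0521, -0.0012, 0.1027] rows>= 1.8
o [ 0.51634166 -0.38535417  0.11914655]
scene [[128.8, 284.5], [115.9, 277.8], [161.4, 245.2], [148.9, 239.3], [142.4, 268.5], [143.5, 221.0]]
sweeper [([201.1, 351.3], 0.89), ([112.2, 246.5], 0.85), ([142.9, 271.1], 0.64), ([398.1, 167.6], 0.28)]
sweeper_grip [([77.6, 215.4], 0.97), ([171.1, 327.6], 0.89), ([141.0, 217.1], 0.57)]
[191.0, 346.0] L 155 321 R 226 345 B 216 361 T 160 314
[99.0, 235.0] L 64 210 R 132 234 B 91 250 T 67 208
[142.0, 256.0] L 117 278 R 162 251 B 130 290 T 142 203
[337.0, 237.0] L 326 225 R 344 241 B 336 246 T 327 224
[396.0, 188.0] L 369 179 R 425 198 B 411 242 T 376 138
top [[412.0, 187.3], [419.3, 198.2], [376.7, 209.2], [384.0, 220.3], [395.2, 205.6], [391.5, 207.2]]
sweeper [([366.2, 148.1], 0.98), ([400.1, 280.0], 0.74), ([395.2, 206.7], 0.54)]
sweeper_grip [([392.5, 143.3], 0.81), ([432.1, 284.0], 0.63), ([392.6, 208.3], 0.54)]
[375.0, 146.0] L 352 139 R 404 142 B 380 161 T 359 130
[406.0, 279.0] L 381 278 R 444 281 B 418 289 T 383 271
[405.0, 203.0] L 392 202 R 418 198 B 400 211 T 410 190
```

{"method": "drive_tool", "body": {"increments": [[0,0,0.003,0.011,0,0.022,1],[0,0,0.005,0.026,-0.001,0.051,1],[0,0,0.005,0.039,-0.001,0.077,1],[0,0,0.005,0.0465,-0.001,0.0923,1],[0,0,0.005,0.049,-0.001,0.097,1],[0,0,0.005,0.0512,-0.001,0.101,1],[0,0,0.005,0.0521,-0.001,0.1027,1],[0,0,0.005,0.0524,-0.001,0.1034,1],[0,0,0.005,0.0524,-0.001,0.1034,1]]}}

```text
time_s: 26.98
eef_pos: [0.4932, -0.35, 0.1236]
orientation: [0.211, 0.478, 0.844, -0.118]
contact_force: [0.5, 0.2, -3.7]
grip_width: 0.255
grasp_force: 60.0
```

```bash
python3 -c "
from h import *
swpos()"
```

```text
F [ 0.5  0.2 -3.7] M [0.75 0.49 0.04] sweeper st [-0.0254 -0.507   0.0038] t 26.98 [-0.37  0.24  0.78  2.24  0.36  0.35  0.59]
```

{"method": "drive_tool", "body": {"increments": [[0,0,0,0.0005,0,0.0009,1],[0,0,0,0.0009,0,0.0018,1],[0,0,0,0.0009,0,0.0018,1]]}}

```text
time_s: 27.35
eef_pos: [0.4938, -0.3508, 0.1229]
orientation: [0.212, 0.478, 0.844, -0.118]
contact_force: [-16.4, 12.7, 39.4]
grip_width: 0.252
grasp_force: 60.0
```

{"method": "drive_tool", "body": {"increments": [[0,0,0,-0.0006,0,-0.0012,1],[0,0,0,-0.0006,0,-0.0012,1],[0,0,0,-0.0006,0,-0.0012,0.3],[0,0,0,-0.0006,0,-0.0012,0.3],[0,0,0,-0.0006,0,-0.0012,0.3],[0,0,0,-0.0006,0,-0.0012,0.3]]}}

```text
time_s: 28.1
eef_pos: [0.493, -0.3501, 0.1226]
orientation: [0.211, 0.478, 0.844, -0.119]
contact_force: [-0.1, 0.4, -0.6]
grip_width: 0.639
grasp_force: 0.0
```

```bash
python3 -c "
from h import *
swpos()"
```

```text
F [-0.1  0.4 -0.6] M [0.33 0.24 0.02] sweeper st [-0.0256 -0.5071  0.0028] t 28.1 [-0.36  0.25  0.78  2.24  0.36  0.35  0.59]
```

Released. I withdraw 180 mm along the handle (about 120 mm counts to clear it) and check.

{"method": "drive_tool", "body": {"increments": [[0,0,0,0,0,-0.03,0.3],[0,0,0,0,0,-0.07,0.3],[0,0,0,0,0,-0.12,0.3],[0,0,0,0,0,-0.17,0.3],[0,0,0,0,0,-0.18,0.3]]}}

```text
time_s: 28.72
eef_pos: [0.4503, -0.2766, 0.2843]
orientation: [0.212, 0.478, 0.845, -0.116]
contact_force: [0.0, -0.4, -0.3]
grip_width: 0.698
grasp_force: 0.0
```

```bash
python3 - <<'E'
from tri import *
Q=Rn.from_euler('z',SW[2]); o=np.array([MAT[0],MAT[1],.003])
P=np.array([[0,0,0],[-54,0,137]])/1000
for n in("scene","top"):
    viewer.grab_frame(n); print(n,proj(n,o+Q.apply(P)).round(1).tolist())
    for k in("sweeper","sweeper_grip","mat","lock_a","lid_edge"): print(k,[(np.round(d["at"],1).tolist(),round(d["p"],2)) for d in finder.place_of(n,k)])
s=robot.state(); print(s["eef_pos"],s["joint_pos"].round(2),s["time_s"])
for th in(1.4,1.5,1.6): print(th,[proj(n,s2w([.03,.2-.196*np.cos(th),.08+.196*np.sin(th)])).round(0).tolist() for n in("scene","top")])
E
```

```text
scene [[151.1, 291.4], [152.7, 248.9]]
sweeper [([204.6, 351.8], 0.77), ([113.2, 245.2], 0.75), ([154.2, 291.4], 0.62), ([401.6, 165.1], 0.31)]
sweeper_grip [([171.0, 328.5], 0.66), ([79.1, 212.3], 0.64), ([152.6, 247.5], 0.57)]
mat [([150.3, 291.0], 0.63)]
lock_a [([331.0, 238.4], 0.72), ([337.3, 231.6], 0.53), ([348.7, 229.8], 0.5)]
lid_edge [([399.7, 166.0], 0.7)]
top [[387.3, 211.5], [383.1, 213.5]]
sweeper [([398.6, 281.2], 0.94), ([385.5, 212.7], 0.89), ([370.6, 146.2], 0.73)]
sweeper_grip [([430.3, 281.2], 0.97), ([382.4, 218.0], 0.67), ([393.7, 147.1], 0.61)]
mat [([386.5, 212.9], 0.94)]
lock_a [([234.2, 167.8], 0.74), ([251.4, 255.7], 0.74), ([214.9, 172.3], 0.73), ([225.7, 178.9], 0.59)]
lid_edge [([170.4, 143.3], 0.65)]
[ 0.44920163 -0.27789513  0.28127537] [-0.7  -0.28  0.72  2.18  0.72  1.01  0.23] 29.325
1.4 [[[392.0, 168.0]], [[177.0, 145.0]]]
1.5 [[[399.0, 165.0]], [[170.0, 144.0]]]
1.6 [[[405.0, 163.0]], [[163.0, 143.0]]]
```

The sweeper stands mid-mat: origin seen at (385,213) in the top view against the mat centre at (387,213). The lid is at about 1.5 rad. I go over the hood to behind the lid with the fingers shut.

```bash
cat >> h.py <<'E'
def vert(yaw=ST[2]): return np.c_[[-np.cos(yaw),-np.sin(yaw),0],[-np.sin(yaw),np.cos(yaw),0],[0,0,-1]]
E
python3 - <<'E'
from h import *
row([.45,-.25,.44],vert())
E
```

```text
row [-0.2168, 0.4555, -0.87, -0.0537, 0.015, -0.1512] rows>= 5.4
```

{"method": "drive_tool", "body": {"increments": [[0,0,0,-0.018,0,-0.05,0.8],[-0.03,0.06,-0.12,-0.036,0.005,-0.1,1],[-0.06,0.125,-0.24,-0.0537,0.01,-0.15,1],[-0.09,0.19,-0.365,-0.0537,0.015,-0.151,1],[-0.122,0.256,-0.49,-0.0537,0.015,-0.151,1],[-0.154,0.322,-0.615,-0.0537,0.015,-0.151,1],[-0.186,0.389,-0.742,-0.0537,0.015,-0.151,1],[-0.2168,0.4555,-0.87,-0.0537,0.015,-0.151,1],[-0.2168,0.4555,-0.87,-0.0537,0.015,-0.151,1]]}}

```text
time_s: 30.45
eef_pos: [0.4508, -0.2498, 0.4401]
orientation: [0.0, 0.07, 0.998, 0.001]
contact_force: [0.2, 1.3, -0.4]
grip_width: 0.005
grasp_force: 0.0
```

```bash
python3 - <<'E'
from h import *
s=robot.state(); print(s["joint_pos"].round(2))
row(s2w([.03,.26,.44]),vert()); row(s2w([.03,.26,.225]),vert())
E
```

```text
[-1.23 -0.38  1.25  1.61  0.36  1.65  1.46]
row [0.0012, 0.0009, 0.0009, -0.1406, 0.6388, 0.0009] rows>= 10.5
row [0.0012, 0.0009, 0.0009, -0.1404, 0.6386, 0.2159] rows>= 11.0
```

{"method": "drive_tool", "body": {"increments": [[0,0,0,-0.01,0.045,0,1],[0,0,0,-0.024,0.104,0,1],[0,0,0,-0.037,0.163,0,1],[0,0,0,-0.05,0.222,0,1],[0,0,0,-0.063,0.281,0,1],[0,0,0,-0.076,0.34,0,1],[0,0,0,-0.09,0.4,0,1],[0,0,0,-0.103,0.459,0,1],[0,0,0,-0.116,0.518,0,1],[0,0,0,-0.128,0.577,0,1]]}}

```text
time_s: 31.7
eef_pos: [0.5483, 0.2039, 0.454]
orientation: [0.023, 0.072, 0.997, 0.011]
contact_force: [-0.1, -0.8, 0.5]
grip_width: 0.003
grasp_force: 0.0
```

```bash
python3 - <<'E'
from h import *
s=robot.state(); print(s["joint_pos"].round(2),w2s(s["eef_pos"]))
row(s2w([.03,.265,.44]),vert()); row(s2w([.03,.265,.225]),vert())
E
```

```text
[-2.34 -0.49  1.37  1.49  0.52  1.7   0.52] [-0.07774647  0.08395512  0.45404855]
row [0.0251, 0.0452, -0.0016, -0.1066, 0.1807, 0.0234] rows>= 3.4
row [0.0251, 0.0452, -0.0016, -0.0969, 0.1753, 0.2381] rows>= 5.0
```

The arm ran into joint 3's and joint 2's limits at this height. I ease outward (+x), where there is more room.

{"method": "drive_tool", "body": {"increments": [[0,0,0,-0.03,0.01,0.015,1],[0,0,0,-0.06,0.02,0.03,1],[0,0,0,-0.09,0.04,0.04,1],[0,0,0,-0.11,0.06,0.05,1],[0.012,0.022,0,-0.11,0.08,0.05,1],[0.025,0.045,0,-0.11,0.08,0.05,1]]}}

```text
time_s: 32.45
eef_pos: [0.5474, 0.2149, 0.4348]
orientation: [0.029, 0.07, 0.997, 0.014]
contact_force: [-0.4, -0.5, 0.6]
grip_width: 0.003
grasp_force: 0.0
```

```bash
python3 - <<'E'
from h import *
s=robot.state(); print(s["joint_pos"].round(2),w2s(s["eef_pos"]))
row(s2w([.03,.265,.40]),vert())
E
```

```text
[-2.34 -0.49  1.37  1.53  0.52  1.65  0.5 ] [-0.0802435   0.09473187  0.43484634]
row [0.0318, 0.0569, 0.0014, -0.1082, 0.1688, 0.0465] rows>= 3.3
```

{"method": "drive_tool", "body": {"increments": [[0.006,0.011,0,0,0,0.03,1],[0.012,0.022,0,0,0,0.06,1],[0.02,0.035,0,0,0,0.09,1],[0.03,0.057,0,0,0,0.11,1],[0.03,0.057,0,0,0,0.11,1]]}}

```text
time_s: 33.08
eef_pos: [0.5169, 0.2016, 0.3389]
orientation: [0.018, 0.071, 0.997, 0.009]
contact_force: [0.6, 0.8, 0.8]
grip_width: 0.007
grasp_force: 0.0
```

```bash
python3 - <<'E'
from h import *
s=robot.state(); print(s["joint_pos"].round(2),w2s(s["eef_pos"]))
row(s2w([.03,.265,.33]),vert())
E
```

```text
[-2.26 -0.5   1.37  1.75  0.51  1.47  0.48] [-0.10855739  0.07719605  0.33887903]
row [0.0211, 0.0349, 0.0005, -0.1382, 0.1875, 0.0177] rows>= 3.7
```

Joints 2 and 3 are wound against their limits. During the sweep, moving at z≈0.2 from y −0.2 to +0.1 unwound joint 3, so I go back in front of the hood at a low height and come across again.

```bash
python3 - <<'E'
from h import *
row([.47,-.12,.25],vert())
E
```

```text
row [0.0211, 0.0349, 0.0005, 0.004, -0.3268, 0.0819] rows>= 5.4
```

{"method": "drive_tool", "body": {"increments": [[0.003,0.005,0,0.004,-0.04,0.02,1],[0.006,0.01,0,0.004,-0.09,0.04,1],[0.01,0.017,0,0.004,-0.14,0.055,1],[0.013,0.022,0,0.004,-0.19,0.07,1],[0.017,0.028,0,0.004,-0.24,0.082,1],[0.021,0.035,0,0.004,-0.29,0.082,1],[0.021,0.035,0,0.004,-0.327,0.082,1],[0.021,0.035,0,0.004,-0.327,0.082,1]]}}

```text
time_s: 34.08
eef_pos: [0.471, -0.1225, 0.2506]
orientation: [0.001, 0.073, 0.997, 0.001]
contact_force: [-0.1, 0.8, 0.2]
grip_width: 0.004
grasp_force: 0.0
```

```bash
python3 - <<'E'
from h import *
s=robot.state(); print(s["joint_pos"].round(2),s["eef_pos"],w2s(s["eef_pos"]))
Q=vert()@Rn.from_euler('y',-.35).as_matrix(); print(Q[:,2].round(2))
for p in([.50,.0,.22],[.51,.08,.22]): row(p,vert())
E
```

```text
[-1.53 -0.5   1.32  1.98  0.49  1.33  1.06] [ 0.47101396 -0.12246688  0.25060009] [-0.10808174 -0.25008004  0.25060009]
[ 0.34 -0.05 -0.94]
row [0.0014, 0.0015, -0.0043, -0.0108, 0.1253, 0.0308] rows>= 2.1
row [0.0014, 0.0015, -0.0043, -0.009, 0.2059, 0.0309] rows>= 3.3
```

{"method": "drive_tool", "body": {"increments": [[0,0,0,0,0.03,0,1],[0,0,0,0,0.07,0,1],[0,0,0.05,-0.002,0.11,0,1],[0,0,0.15,-0.004,0.15,0,1],[0,0,0.3,-0.006,0.19,0,1],[0,0,0.46,-0.006,0.22,0,1],[0,0,0.62,-0.006,0.23,0,1],[0,0,0.78,-0.006,0.23,0,1],[0,0,0.94,-0.006,0.23,0,1],[0,0,1.1,-0.006,0.23,0,1]]}}

```text
time_s: 35.33
eef_pos: [0.4982, 0.1061, 0.257]
orientation: [0.004, 0.583, 0.812, 0.005]
contact_force: [-0.3, 0.3, -0.7]
grip_width: 0.003
grasp_force: 0.0
```

```bash
python3 - <<'E'
from h import *
s=robot.state(); print(s["joint_pos"].round(2),s["eef_pos"],w2s(s["eef_pos"]))
V=vert(ST[2]-1.571)
row(s2w([-.09,.10,.31]),V);row(s2w([.03,.11,.32]),V);row(s2w([.03,.265,.32]),V)
E
```

```text
[-2.04 -0.49  1.37  1.94  0.51  1.33 -0.5 ] [0.49816104 0.10612732 0.2570276 ] [-0.1135593  -0.01994471  0.2570276 ]
row [0.0134, -0.0023, 0.4675, 0.0964, 0.0758, -0.052] rows>= 2.5
row [0.0134, -0.0023, 0.4675, 0.0513, 0.1875, -0.0605] rows>= 3.3
row [0.0134, -0.0023, 0.4675, 0.1897, 0.2574, -0.0597] rows>= 5.2
```

I've got the arm into a bad elbow branch. To plan a way out, I fit a kinematic model to the poses I've logged and simulate the local IK with it.

```bash
cat > kin.py <<'E'
import numpy as np
from scipy.spatial.transform import Rotation as Rn
from scipy.optimize import least_squares
D=[([-1.42652,.42612,.07386,1.60604,-.03415,1.1108,-.06711],(.19542,.64602,.18524),(0,.14639,.98923,0)),
([-.93,-.12,.49,1.78,.05,1.47,.83],(.4432,.1099,.3966),(0,.146,.989,0)),
([-.54,-.09,.71,2.25,.66,.73,.27],(.4597,-.2913,.2108),(.211,.477,.845,-.119)),
([-.86,-.33,1.07,2.16,.39,.67,1.44],(.528,-.2418,.2603),(.241,.07,.968,-.018)),
([-.92,-.22,1.08,2.27,.36,.5,1.34],(.5351,-.1802,.2056),(.242,.069,.968,-.018)),
([-.88,-.12,.70,2.29,.46,.52,.91],(.5551,-.0362,.2045),(.242,.069,.968,-.018)),
([-1.01,.02,.51,2.19,.51,.59,.56],(.5777,.1240,.2042),(.242,.069,.968,-.017)),
([-.99,.17,.41,2.12,.5,.55,.44],(.5984,.1955,.1748),(.242,.068,.968,-.017)),
([-.86,-.29,1.14,2.21,.32,.58,1.53],(.5193,-.2481,.2285),(.242,.07,.968,-.017)),
([-.47,0,.79,2.12,.49,.70,.54],(.4931,-.3468,.2389),(.21,.475,.846,-.119)),
([-.37,.24,.78,2.24,.36,.35,.59],(.4932,-.35,.1236),(.211,.478,.844,-.118)),
([-.7,-.28,.72,2.18,.72,1.01,.23],(.4492,-.2779,.2813),(.212,.478,.845,-.116)),
([-1.23,-.38,1.25,1.61,.36,1.65,1.46],(.4508,-.2498,.4401),(0,.07,.998,.001)),
([-2.34,-.49,1.37,1.49,.52,1.7,.52],(.5483,.2039,.454),(.023,.072,.997,.011)),
([-2.26,-.5,1.37,1.75,.51,1.47,.48],(.5169,.2016,.3389),(.018,.071,.997,.009)),
([-1.53,-.5,1.32,1.98,.49,1.33,1.06],(.471,-.1225,.2506),(.001,.073,.997,.001)),
([-2.04,-.49,1.37,1.94,.51,1.33,-.5],(.4982,.1061,.257),(.004,.583,.812,.005))]
def fk(q,sg,par):
    o=par[:7]; t=par[7:]          # joint offsets; lengths: base r,z, a(x,z), b(x,z), c(x,z), y offsets
    ax='zyzyzyz'; off=[[0,t[8],0],[t[0],t[9],t[1]],[0,t[10],t[2]],[t[3],0,0],[0,t[11],t[4]],[t[5],t[12],0],[0,0,t[6]]]
    R=np.eye(3); p=np.array([0,0,t[7]])
    for i in range(7):
        R=R@Rn.from_euler(ax[i],sg[i]*q[i]+o[i]).as_matrix(); p=p+R@np.array(off[i])
    return p,R
def res(par,sg):
    r=[]
    for q,p,w in D:
        P,R=fk(q,sg,par); T=Rn.from_quat([w[1],w[2],w[3],w[0]])
        r+=[*(P-p)*10,*(T.inv()*Rn.from_matrix(R)).as_rotvec()*2]
    return np.array(r)
if __name__=="__main__":
    best=None
    for k in range(16):
        sg=[[-1,1][k&1],1,[-1,1][k>>1&1],1,[-1,1][k>>2&1],1,[-1,1][k>>3&1]]
        for o1 in(0,np.pi):
          for o7 in(0,np.pi/2,np.pi,-np.pi/2):
            x0=np.r_[o1,0,0,0,0,0,o7,0,.0,.4,0,.4,0,.2,.35,np.zeros(5)]
            s=least_squares(res,x0,args=(sg,),max_nfev=12)
            if best is None or s.cost<best[0]: best=(s.cost,sg,s.x)
    s=least_squares(res,best[2],args=(best[1],)); r=s.fun.reshape(-1,6)
    print(best[1],s.cost,s.x.round(3),"pos err",np.linalg.norm(r[:,:3]/10,axis=1).round(3),"rot",np.linalg.norm(r[:,3:]/2,axis=1).round(3))
    np.save("par.npy",np.r_[best[1],s.x])
E
time python3 kin.py
```

```text
[-1, 1, -1, 1, -1, 1, -1] 0.007294962830591484 [-1.000e-03 -5.000e-03  6.000e-03 -0.000e+00 -3.000e-03  5.000e-03
  1.576e+00  2.000e-03 -5.466e+00  6.022e+00  5.000e-03  4.980e-01
  2.000e-03  3.820e-01  2.840e-01  4.197e+00 -4.225e+00 -3.800e-02
 -1.090e-01  1.070e-01] pos err [0.002 0.003 0.002 0.003 0.003 0.005 0.001 0.002 0.001 0.001 0.002 0.003
 0.002 0.001 0.002 0.003 0.001] rot [0.001 0.006 0.004 0.009 0.013 0.005 0.011 0.006 0.005 0.003 0.009 0.011
 0.001 0.012 0.004 0.011 0.01 ]
real	3m45.080s
user	3m45.112s
sys	0m0.192s
```

```bash
cat > sim.py <<'E'
import numpy as np
from scipy.spatial.transform import Rotation as Rn
P=np.load("par.npy"); sg,o,t=P[:7],P[7:14],P[14:]
off=np.array([[0,t[8],0],[t[0],t[9],t[1]],[0,t[10],t[2]],[t[3],0,0],[0,t[11],t[4]],[t[5],t[12],0],[0,0,t[6]]])
lo=np.array([-2.85,-.5,-1.23,.21,-1.02,.16,-2.73]);hi=np.array([2.85,2.14,1.37,2.46,4.16,2.05,2.73])
def fkj(q):
    R=np.eye(3);p=np.array([0,0,t[7]]);A=[];O=[]
    for i in range(7):
        a=sg[i]*q[i]+o[i];c,s=np.cos(a),np.sin(a)
        k=2 if i%2==0 else 1; A.append(R[:,k]*sg[i]);O.append(p)
        R=R@(np.array([[c,-s,0],[s,c,0],[0,0,1]]) if k==2 else np.array([[c,0,s],[0,1,0],[-s,0,c]])); p=p+R@off[i]
    J=np.array([np.r_[np.cross(A[i],p-O[i]),A[i]] for i in range(7)]).T
    return p,R,J
def go(q,p1,R1,mode=0,lam=1e-3,n=None):
    q=q.copy();p,R,_=fkj(q); w=Rn.from_matrix(R1@R.T).as_rotvec(); d=p1-p
    n=n or int(max(np.linalg.norm(d)/.0625,np.linalg.norm(w)/.187))*3+3
    for i in range(n+3):
        f=min(1,(i+1)/n); pt=p+f*d; Rt=Rn.from_rotvec(f*w).as_matrix()@R
        for _ in range(2):
            a,B,J=fkj(q); e=np.r_[pt-a,Rn.from_matrix(Rt@B.T).as_rotvec()]
            act=np.ones(7,bool)
            for _ in range(3):
                Jm=J*act; dq=Jm.T@np.linalg.solve(Jm@Jm.T+lam*np.eye(6),e)
                bad=((q+dq<lo)|(q+dq>hi))&act
                if mode==0 or not bad.any(): break
                act&=~bad
            q=np.clip(q+dq,lo,hi)
    a,B,_=fkj(q); return q,np.linalg.norm(p1-a),np.linalg.norm(Rn.from_matrix(R1@B.T).as_rotvec())
def vert(yaw,tilt=0):
    return Rn.from_euler('z',yaw).as_matrix()@np.c_[[-1,0,0],[0,1,0],[0,0,-1]]@Rn.from_euler('y',tilt).as_matrix()
E
python3 - <<'E'
from sim import *
qt=lambda w:Rn.from_quat([w[1],w[2],w[3],w[0]]).as_matrix()
q14=np.array([-.7,-.28,.72,2.18,.72,1.01,.23]);q15=np.array([-1.23,-.38,1.25,1.61,.36,1.65,1.46])
q5=np.array([-.92,-.22,1.08,2.27,.36,.5,1.34])
for m in(0,1):
  for lam in(1e-4,1e-3,1e-2):
    print(m,lam,go(q14,np.array([.4508,-.2498,.4401]),vert(-.142),m,lam)[0].round(2),"obs",q15,
     go(q5,np.array([.5777,.124,.2042]),qt((.242,.069,.968,-.017)),m,lam)[0].round(2),"obs [-1.01,.02,.51,2.19,.51,.59,.56]",
     go(q15,np.array([.62,.315,.44]),vert(-.142),m,lam)[0].round(2),"obs~ -2.34 -.49 1.37 1.49 .52 1.7 .52")
E
```

```text
0 0.0001 [-1.23 -0.4   1.24  1.61  0.37  1.66  1.44] obs [-1.23 -0.38  1.25  1.61  0.36  1.65  1.46] [-1.    0.02  0.5   2.19  0.51  0.59  0.55] obs [-1.01,.02,.51,2.19,.51,.59,.56] [-1.21  0.55  1.14  1.21 -0.49  1.67  1.25] obs~ -2.34 -.49 1.37 1.49 .52 1.7 .52
0 0.001 [-1.24 -0.4   1.24  1.61  0.38  1.66  1.44] obs [-1.23 -0.38  1.25  1.61  0.36  1.65  1.46] [-1.    0.02  0.51  2.19  0.51  0.59  0.55] obs [-1.01,.02,.51,2.19,.51,.59,.56] [-1.2   0.54  1.13  1.21 -0.49  1.66  1.24] obs~ -2.34 -.49 1.37 1.49 .52 1.7 .52
0 0.01 [-1.24 -0.4   1.23  1.61  0.38  1.66  1.43] obs [-1.23 -0.38  1.25  1.61  0.36  1.65  1.46] [-1.02  0.02  0.53  2.19  0.51  0.59  0.56] obs [-1.01,.02,.51,2.19,.51,.59,.56] [-1.2   0.54  1.12  1.21 -0.48  1.66  1.24] obs~ -2.34 -.49 1.37 1.49 .52 1.7 .52
1 0.0001 [-1.23 -0.4   1.24  1.61  0.37  1.66  1.44] obs [-1.23 -0.38  1.25  1.61  0.36  1.65  1.46] [-1.    0.02  0.5   2.19  0.51  0.59  0.55] obs [-1.01,.02,.51,2.19,.51,.59,.56] [-1.2   0.54  1.12  1.21 -0.48  1.66  1.24] obs~ -2.34 -.49 1.37 1.49 .52 1.7 .52
1 0.001 [-1.24 -0.4   1.24  1.61  0.38  1.66  1.44] obs [-1.23 -0.38  1.25  1.61  0.36  1.65  1.46] [-1.    0.02  0.51  2.19  0.51  0.59  0.55] obs [-1.01,.02,.51,2.19,.51,.59,.56] [-1.2   0.54  1.12  1.21 -0.48  1.66  1.24] obs~ -2.34 -.49 1.37 1.49 .52 1.7 .52
1 0.01 [-1.24 -0.4   1.23  1.61  0.38  1.66  1.43] obs [-1.23 -0.38  1.25  1.61  0.36  1.65  1.46] [-1.02  0.02  0.53  2.19  0.51  0.59  0.56] obs [-1.01,.02,.51,2.19,.51,.59,.56] [-1.2   0.54  1.12  1.21 -0.48  1.66  1.24] obs~ -2.34 -.49 1.37 1.49 .52 1.7 .52
```

```bash
cat > search.py <<'E'
from sim import *
import time
from station import robot
ST=np.array([0.6134,0.1098,-0.142])
def s2w(p):
    c,s=np.cos(ST[2]),np.sin(ST[2]); return np.array([ST[0]+c*p[0]-s*p[1],ST[1]+s*p[0]+c*p[1],p[2]])
q0=np.array(robot.state()["joint_pos"]); rng=np.random.default_rng(0)
print(q0.round(2)); t0=time.time(); best=[]
while time.time()-t0<75:
    W=[]
    for _ in range(rng.integers(1,3)): W.append((np.array([rng.uniform(.42,.5),rng.uniform(-.25,.15),rng.uniform(.2,.45)]),rng.uniform(-2.4,.6),rng.uniform(-.6,.6)))
    yw=rng.uniform(-2.2,.3)
    W+=[(s2w([-.05,.09,.34]),yw,0),(s2w([.03,.28,.34]),yw,0),(s2w([.03,.28,.22]),yw,0)]
    q=q0;c=0;ok=True;tr=[]
    for p,y,tl in W:
        qn,e,er=go(q,p,vert(y,tl),1,1e-3); c+=np.abs(qn-q).max()
        tr.append(qn); q=qn
        if e>.01 or er>.06 or qn[1]<-.47 and len(tr)>1: ok=False;break
    if ok: best.append((c,W,tr))
best.sort(key=lambda b:b[0]); print(len(best))
for c,W,tr in best[:3]:
    print(round(c,2))
    for (p,y,tl),q in zip(W,tr): print(p.round(3),round(y,2),round(tl,2),q.round(2))
E
python3 search.py
```

```text
[-2.04 -0.49  1.37  1.94  0.51  1.33 -0.5 ]
165
1.88
[0.444 0.057 0.343] -2.12 -0.13 [-1.66 -0.24  1.15  1.86  0.28  1.5  -1.11]
[0.577 0.206 0.34 ] -2.02 0 [-1.27  0.37  1.12  1.59 -0.34  1.39 -0.56]
[0.683 0.383 0.34 ] -2.02 0 [-1.08  0.7   0.97  1.14 -0.55  1.56 -0.68]
[0.683 0.383 0.22 ] -2.02 0 [-1.1   0.75  0.93  1.31 -0.59  1.35 -0.63]
2.06
[0.426 0.042 0.414] -2.09 -0.02 [-1.46 -0.38  0.87  1.8   0.3   1.61 -1.13]
[0.577 0.206 0.34 ] -1.87 0 [-1.29  0.38  1.15  1.59 -0.35  1.39 -0.4 ]
[0.683 0.383 0.34 ] -1.87 0 [-1.09  0.7   0.99  1.14 -0.57  1.56 -0.53]
[0.683 0.383 0.22 ] -1.87 0 [-1.11  0.76  0.95  1.32 -0.61  1.36 -0.48]
2.08
[0.493 0.06  0.249] -1.51 0.11 [-1.85 -0.5   1.36  1.97  0.41  1.26 -0.57]
[0.448 0.044 0.348] -1.78 0.13 [-1.49 -0.46  0.99  1.92  0.29  1.4  -0.78]
[0.577 0.206 0.34 ] -2.16 0 [-1.31  0.41  1.19  1.59 -0.38  1.4  -0.67]
[0.683 0.383 0.34 ] -2.16 0 [-1.1   0.72  1.02  1.14 -0.59  1.57 -0.8 ]
[0.683 0.383 0.22 ] -2.16 0 [-1.12  0.77  0.98  1.32 -0.63  1.37 -0.75]
```

```bash
python3 - <<'E'
from h import *
import sim
row([.444,.057,.343],sim.vert(-2.12,-.13))
E
```

```text
row [0.0697, -0.1267, 0.8725, -0.0293, -0.0659, -0.0868] rows>= 4.7
```

{"method": "drive_tool", "body": {"increments": [[0.009,-0.016,0.109,-0.004,-0.008,-0.011,1],[0.017,-0.032,0.218,-0.007,-0.016,-0.022,1],[0.026,-0.048,0.327,-0.011,-0.025,-0.033,1],[0.035,-0.063,0.436,-0.015,-0.033,-0.043,1],[0.044,-0.079,0.545,-0.018,-0.041,-0.054,1],[0.052,-0.095,0.654,-0.022,-0.049,-0.065,1],[0.061,-0.111,0.763,-0.026,-0.058,-0.076,1],[0.07,-0.127,0.8725,-0.029,-0.066,-0.087,1],[0.07,-0.127,0.8725,-0.029,-0.066,-0.087,1]]}}

```text
time_s: 36.45
eef_pos: [0.4443, 0.0566, 0.3432]
orientation: [0.032, 0.869, 0.49, -0.057]
contact_force: [0.3, -0.0, 0.3]
grip_width: 0.007
grasp_force: 0.0
```

```bash
python3 - <<'E'
from h import *
import sim
s=robot.state(); q=s["joint_pos"]; print(q.round(2),s["eef_pos"],s["time_s"])
for p,y in((s2w([-.05,.09,.34]),-2.02),):
    row(p,sim.vert(y)); a=sim.go(q,p,sim.vert(y),1); print(a[0].round(2),a[1:])
    b=sim.go(a[0],s2w([.03,.28,.34]),sim.vert(y),1); print(b[0].round(2),b[1:])
E
```

```text
[-1.65 -0.22  1.16  1.85  0.27  1.5  -1.1 ] [0.44427995 0.05657019 0.34318302] 36.45
row [-0.0054, 0.1307, -0.0949, 0.1951, 0.0359, -0.0224] rows>= 3.2
[-1.28  0.37  1.13  1.59 -0.34  1.39 -0.57] (np.float64(3.000171026473022e-15), np.float64(1.2060863263205314e-15))
[-1.08  0.7   0.97  1.14 -0.56  1.56 -0.68] (np.float64(4.941739743737033e-15), np.float64(2.1348751323940143e-15))
```

The simulation matches the arm. Now I move slowly through the branch change.

{"method": "drive_tool", "body": {"increments": [[0,0.012,-0.009,0.018,0.003,-0.002,1],[-0.001,0.025,-0.018,0.037,0.007,-0.004,1],[-0.001,0.038,-0.027,0.056,0.01,-0.006,1],[-0.002,0.05,-0.036,0.075,0.014,-0.009,1],[-0.002,0.063,-0.046,0.095,0.017,-0.011,1],[-0.003,0.077,-0.056,0.115,0.021,-0.013,1],[-0.004,0.09,-0.066,0.135,0.025,-0.015,1],[-0.004,0.104,-0.076,0.155,0.028,-0.018,1],[-0.005,0.117,-0.086,0.175,0.032,-0.02,1],[-0.005,0.1307,-0.0949,0.1951,0.0359,-0.0224,1]]}}

```text
time_s: 37.7
eef_pos: [0.5769, 0.2063, 0.3389]
orientation: [-0.001, 0.846, 0.532, -0.0]
contact_force: [0.8, 0.2, 0.3]
grip_width: 0.004
grasp_force: 0.0
```

```bash
python3 - <<'E'
from h import *
import sim
s=robot.state(); q=s["joint_pos"]; print(q.round(2),w2s(s["eef_pos"]),s["time_s"])
for p in((.03,.28,.34),(.03,.28,.22)): row(s2w(p),sim.vert(-2.02))
E
```

```text
[-1.27  0.39  1.14  1.59 -0.36  1.4  -0.55] [-0.04981083  0.09039367  0.33892675] 37.7
row [-0.0017, -0.0004, 0.0014, 0.2048, 0.019, -0.001] rows>= 3.3
row [-0.0017, -0.0004, 0.0014, 0.2048, 0.0192, 0.119] rows>= 3.8
```

{"method": "drive_tool", "body": {"increments": [[0,0,0,0.035,0.003,0,1],[0,0,0,0.075,0.007,0,1],[0,0,0,0.115,0.011,0,1],[0,0,0,0.155,0.015,0,1],[0,0,0,0.19,0.018,0,1],[0,0,0,0.2048,0.019,0,1],[0,0,0,0.2048,0.019,0.04,1],[0,0,0,0.2048,0.019,0.08,1],[0,0,0,0.2048,0.019,0.119,1],[0,0,0,0.2048,0.019,0.119,1]]}}

```text
time_s: 38.95
eef_pos: [0.681, 0.3815, 0.2168]
orientation: [-0.001, 0.847, 0.532, -0.003]
contact_force: [-0.2, 0.6, 0.4]
grip_width: 0.007
grasp_force: 0.0
```

```bash
cat > lid.py <<'E'
from h import *
import sim
def plan(ths,r=.165,off=.018,sx=.03,yaw=-2.02):
    s=robot.state(); q=s["joint_pos"]; w=s["orientation"]; R0=Rn.from_quat([w[1],w[2],w[3],w[0]])
    print(q.round(2),w2s(s["eef_pos"]).round(3),s["contact_force"].round(1),s["time_s"])
    for th in ths:
        o=off*np.sin(th)+.003*np.cos(th)+.003   # finger half width sideways, tip from above
        p=s2w([sx,.2-r*np.cos(th)+o*np.sin(th),.08+r*np.sin(th)+o*np.cos(th)]); q,e,er=sim.go(q,p,sim.vert(yaw),1)
        print(round(th,2),R0.inv().apply(p-s["eef_pos"]).round(3).tolist(),q.round(2),round(e,4))
E
python3 -c "
from lid import *
plan(np.linspace(1.6,0,17))"
```

```text
[-1.1   0.76  0.95  1.32 -0.61  1.37 -0.62] [0.028 0.279 0.217] [-0.2  0.6  0.4] 38.95
1.6 [-0.05, 0.017, -0.027] [-1.1   0.69  0.98  1.38 -0.57  1.36 -0.57] 0.0
1.5 [-0.066, 0.022, -0.029] [-1.1   0.68  0.99  1.4  -0.56  1.35 -0.55] 0.0
1.4 [-0.081, 0.027, -0.029] [-1.1   0.66  0.99  1.42 -0.55  1.35 -0.53] 0.0
1.3 [-0.097, 0.032, -0.028] [-1.09  0.65  1.    1.45 -0.55  1.33 -0.51] 0.0
1.2 [-0.113, 0.037, -0.024] [-1.08  0.64  1.    1.48 -0.54  1.32 -0.49] 0.0
1.1 [-0.128, 0.042, -0.019] [-1.08  0.63  1.    1.5  -0.54  1.3  -0.47] 0.0
1.0 [-0.144, 0.047, -0.012] [-1.07  0.62  1.01  1.53 -0.53  1.28 -0.44] 0.0
0.9 [-0.158, 0.052, -0.004] [-1.06  0.62  1.01  1.56 -0.53  1.26 -0.42] 0.0
0.8 [-0.172, 0.056, 0.006] [-1.04  0.61  1.    1.58 -0.53  1.24 -0.4 ] 0.0
0.7 [-0.184, 0.06, 0.018] [-1.03  0.61  1.    1.61 -0.54  1.21 -0.37] 0.0
0.6 [-0.196, 0.064, 0.031] [-1.02  0.62  0.99  1.64 -0.54  1.19 -0.35] 0.0
0.5 [-0.206, 0.067, 0.046] [-1.    0.62  0.98  1.66 -0.55  1.16 -0.33] 0.0
0.4 [-0.214, 0.07, 0.061] [-0.99  0.63  0.97  1.68 -0.56  1.13 -0.31] 0.0
0.3 [-0.221, 0.072, 0.078] [-0.97  0.64  0.96  1.7  -0.58  1.1  -0.29] 0.0
0.2 [-0.226, 0.074, 0.095] [-0.96  0.65  0.95  1.72 -0.59  1.07 -0.27] 0.0
0.1 [-0.23, 0.075, 0.113] [-0.94  0.67  0.93  1.74 -0.61  1.04 -0.25] 0.0
0.0 [-0.231, 0.076, 0.131] [-0.93  0.69  0.91  1.75 -0.63  1.01 -0.23] 0.0
```

All reachable. I push the lid over along the arc.

{"method": "drive_tool", "body": {"increments": [[0,0,0,-0.03,0.01,-0.024,1],[0,0,0,-0.058,0.019,-0.029,1],[0,0,0,-0.081,0.027,-0.029,1],[0,0,0,-0.097,0.032,-0.028,1],[0,0,0,-0.113,0.037,-0.024,1],[0,0,0,-0.128,0.042,-0.019,1],[0,0,0,-0.144,0.047,-0.012,1],[0,0,0,-0.158,0.052,-0.004,1],[0,0,0,-0.172,0.056,0.006,1],[0,0,0,-0.184,0.06,0.018,1]]}}

```text
time_s: 40.2
eef_pos: [0.6561, 0.1881, 0.2011]
orientation: [-0.001, 0.847, 0.531, -0.001]
contact_force: [0.3, 0.3, 1.1]
grip_width: 0.0
grasp_force: 0.7
```

```bash
python3 -c "
from lid import *
plan(np.linspace(.6,0,7))
viewer.grab_frame('scene'); e=finder.place_of('scene','lid_edge'); print([(np.round(d['at']).tolist(),round(d['p'],2)) for d in e])
for th in(1.5,1.0,.8,.7,.6): print(th,proj('scene',s2w([.03,.2-.196*np.cos(th),.08+.196*np.sin(th)])).round(0).tolist())"
```

```text
[-1.02  0.61  1.    1.61 -0.54  1.22 -0.37] [0.031 0.084 0.201] [0.3 0.3 1.1] 40.2
0.6 [-0.011, 0.002, 0.015] [-1.02  0.62  0.99  1.64 -0.54  1.19 -0.35] 0.0
0.5 [-0.021, 0.005, 0.029] [-1.    0.62  0.98  1.66 -0.55  1.16 -0.33] 0.0
0.4 [-0.029, 0.008, 0.045] [-0.99  0.63  0.97  1.68 -0.56  1.13 -0.31] 0.0
0.3 [-0.036, 0.01, 0.062] [-0.97  0.64  0.96  1.7  -0.58  1.1  -0.29] 0.0
0.2 [-0.042, 0.012, 0.079] [-0.96  0.65  0.94  1.72 -0.59  1.07 -0.27] 0.0
0.1 [-0.045, 0.013, 0.097] [-0.94  0.67  0.93  1.74 -0.61  1.04 -0.25] 0.0
0.0 [-0.047, 0.014, 0.115] [-0.93  0.69  0.91  1.75 -0.62  1.01 -0.23] 0.0
[([356.0, 193.0], 0.57)]
1.5 [[399.0, 165.0]]
1.0 [[366.0, 183.0]]
0.8 [[354.0, 193.0]]
0.7 [[349.0, 198.0]]
0.6 [[344.0, 203.0]]
```

{"method": "drive_tool", "body": {"increments": [[0,0,0,-0.011,0.002,0.015,1],[0,0,0,-0.021,0.005,0.029,1],[0,0,0,-0.029,0.008,0.045,1],[0,0,0,-0.036,0.01,0.062,1],[0,0,0,-0.042,0.012,0.079,1],[0,0,0,-0.045,0.013,0.093,1],[0,0,0,-0.046,0.013,0.104,1],[0,0,0,-0.047,0.014,0.112,1],[0,0,0,-0.047,0.014,0.115,1]]}}

```text
time_s: 41.42
eef_pos: [0.6482, 0.141, 0.0864]
orientation: [-0.001, 0.847, 0.531, -0.001]
contact_force: [-0.9, 0.0, 1.4]
grip_width: 0.004
grasp_force: 0.5
```

```bash
python3 -c "
from lid import *
plan([0])
viewer.grab_frame('scene'); e=finder.place_of('scene','lid_edge'); print([(np.round(d['at']).tolist(),round(d['p'],2)) for d in e])
for th in(.3,.1,0): print(th,proj('scene',s2w([.03,.2-.196*np.cos(th),.08+.196*np.sin(th)])).round(0).tolist())"
```

```text
[-0.92  0.69  0.91  1.75 -0.63  1.02 -0.23] [0.03  0.036 0.086] [-0.9  0.   1.4] 41.425
0 [-0.001, 0.0, 0.0] [-0.93  0.69  0.91  1.75 -0.63  1.01 -0.23] 0.0
[([328.0, 227.0], 0.93)]
0.3 [[334.0, 218.0]]
0.1 [[330.0, 228.0]]
0 [[329.0, 232.0]]
```

{"method": "drive_tool", "body": {"increments": [[0,0,0,0,0,0.001,1],[0,0,0,0,0,0.002,1],[0,0,0,0,0,0.003,1],[0,0,0,0,0,0.0035,1]]}}

```text
time_s: 42.02
eef_pos: [0.6482, 0.1409, 0.0833]
orientation: [-0.001, 0.847, 0.531, -0.001]
contact_force: [0.6, -1.5, 1.5]
grip_width: 0.007
grasp_force: 0.5
```

{"method": "drive_tool", "body": {"increments": [[0,0,0,0,0,0.0007,1],[0,0,0,0,0,0.0014,1],[0,0,0,0,0,0.0014,1]]}}

```text
time_s: 42.4
eef_pos: [0.6481, 0.1409, 0.0818]
orientation: [-0.001, 0.847, 0.531, -0.001]
contact_force: [0.3, 0.0, 1.0]
grip_width: 0.006
grasp_force: 0.2
```

{"method": "drive_tool", "body": {"increments": [[0,0,0,0,0,0.0008,1],[0,0,0,0,0,0.0016,1],[0,0,0,0,0,0.0016,1]]}}

```text
time_s: 42.78
eef_pos: [0.6482, 0.1409, 0.0802]
orientation: [-0.001, 0.847, 0.531, -0.001]
contact_force: [0.4, -0.8, 0.4]
grip_width: 0.005
grasp_force: 0.2
```

```bash
python3 -c "
from lid import *
for n in('scene','top'):
    viewer.grab_frame(n); e=finder.place_of(n,'lid_edge'); print(n,[(np.round(d['at'],1).tolist(),round(d['p'],2)) for d in e])
    for th in(.1,.05,0): print(th,proj(n,s2w([.03,.2-.196*np.cos(th),.08+.196*np.sin(th)])).round(1).tolist())"
```

```text
scene [([329.8, 230.2], 0.95)]
0.1 [[329.8, 227.8]]
0.05 [[329.3, 230.0]]
0 [[328.9, 232.1]]
top [([234.9, 164.8], 0.69)]
0.1 [[236.9, 167.9]]
0.05 [[237.3, 168.7]]
0 [[237.6, 169.4]]
```

{"method": "drive_tool", "body": {"increments": [[0,0,0,0,0,0.001,1],[0,0,0,0,0,0.002,1],[0,0,0,0,0,0.003,1],[0,0,0,0,0,0.003,1]]}}

```text
time_s: 43.48
eef_pos: [0.6481, 0.1408, 0.0772]
orientation: [-0.001, 0.847, 0.531, -0.001]
contact_force: [-0.7, -0.1, 0.4]
grip_width: 0.003
grasp_force: 0.1
```

```bash
python3 - <<'E'
from h import *
s=robot.state(); print(s["eef_pos"],s["contact_force"].round(2),s["ft_torque"].round(2),s["effort"].round(1))
for n in("scene","top"):
    im=viewer.grab_frame(n); L=finder.cut_out(n,"lid")
    for d in L[:2]:
        m=d["mask"].astype(np.uint8); c=max(cv2.findContours(m,0,2)[0],key=cv2.contourArea); a=cv2.approxPolyDP(c,4,True)[:,0].tolist(); print(n,round(d["p"],2),int(m.sum()),a)
    for th in(.1,.05,0.,-.03):
        print(th,proj(n,[s2w([x,.2-r*np.cos(th),.08+r*np.sin(th)+.003]) for x,r in((.15,.004),(.15,.196),(-.09,.196),(-.09,.004))]).round(0).astype(int).tolist())
    print("TCP px",proj(n,s["eef_pos"]).round(0), [(np.round(d["at"],1).tolist(),round(d["p"],2)) for d in finder.place_of(n,"lock_a")])
    cv2.imwrite(f"pics/lid_{n}.png",im[:,:,::-1])
E
```

```text
[0.64814072 0.14084892 0.07717854] [-0.71 -0.14  0.43] [-0.15  0.13  0.01] [ -0.1 -89.8  26.9 -34.4  -0.1  -0.    0. ]
scene 0.76 3323 [[368, 185], [356, 190], [364, 213], [360, 227], [336, 228], [327, 197], [314, 200], [350, 262], [408, 244]]
0.1 [[411, 242], [351, 261], [311, 197], [368, 183]]
0.05 [[411, 242], [350, 263], [311, 199], [368, 183]]
0.0 [[411, 242], [349, 265], [311, 201], [368, 183]]
-0.03 [[411, 242], [349, 266], [311, 203], [368, 183]]
TCP px [[339. 229.]] [([331.8, 238.0], 0.54)]
top 0.9 515 [[238, 159], [213, 201], [231, 202]]
0.1 [[185, 126], [242, 132], [231, 204], [172, 197]]
0.05 [[185, 126], [243, 133], [232, 205], [172, 197]]
0.0 [[185, 126], [243, 134], [232, 206], [172, 197]]
-0.03 [[185, 126], [243, 134], [232, 206], [172, 197]]
TCP px [[228. 168.]] []
```

{"method": "drive_tool", "body": {"increments": [[0,0,0,0,0,0.0007,1],[0,0,0,0,0,0.0014,1],[0,0,0,0,0,0.002,1],[0,0,0,0,0,0.002,1]]}}

```text
time_s: 44.28
eef_pos: [0.6482, 0.1408, 0.0752]
orientation: [-0.001, 0.847, 0.531, -0.001]
contact_force: [0.5, -0.7, -0.3]
grip_width: 0.009
grasp_force: 0.2
```

```bash
python3 - <<'E'
from h import *
im=viewer.grab_frame("scene"); h=cv2.cvtColor(im,cv2.COLOR_RGB2HSV)
m=cv2.inRange(h,(15,100,50),(32,255,255)); print("brass px scene tray",int((m[195:260,312:375]>0).sum()))
it=viewer.grab_frame("top"); m=cv2.inRange(cv2.cvtColor(it,cv2.COLOR_RGB2HSV),(15,100,50),(32,255,255)); print("top",int((m[150:195,195:245]>0).sum()))
# deck/lid boundary profile: grey level along station y at x=0.12 and -0.06 near y=0 in scene
for x in(.13,.10,-.07):
    P=proj("scene",[s2w([x,y,.08]) for y in np.arange(-.02,.041,.004)]); print(x,[int(im[int(round(v)),int(round(u))].mean()) for u,v in P])
E
```

```text
brass px scene tray 44
top 7
0.13 [163, 163, 162, 162, 125, 39, 33, 34, 37, 38, 39, 36, 38, 37, 37, 37]
0.1 [161, 161, 161, 161, 117, 53, 32, 31, 38, 37, 37, 36, 37, 36, 36, 35]
-0.07 [75, 75, 90, 147, 165, 60, 33, 35, 39, 39, 38, 38, 38, 38, 38, 38]
```

```bash
python3 - <<'E'
from h import *
im=viewer.grab_frame("scene").astype(int); g=im.mean(2); h=cv2.cvtColor(im.astype(np.uint8),cv2.COLOR_RGB2HSV)
b=cv2.inRange(h,(15,100,50),(32,255,255))>0
for r in range(196,264,1): print(r,''.join('B' if b[r,c] else '%x'%min(15,int(g[r,c]//11)) for c in range(308,378)))
E
```

```text
196 ddddccccdddcccca864333344333455543344445544566555555555555555555555555
197 dddccdddcccc9753333333344333355543344444444555555555555555555555555555
198 ccccddcc97533333333333333343344433333434444444444455555555555555555555
199 ccddb86433333333333333334433343333333333444444444445555555555555555555
200 dddb633333333333333333234443334333333333334444444445555555555555555555
201 ecda533333333333333333334444334433333333333344444444555555555555555555
202 dcdd953333333333333333233444334433333333334444444444445555555555555555
203 b9cdb63333333333333333323444334433333333334444444444444555555555555555
204 7678533333333333333333323444433443333333333334444444444445555555555555
205 6675332333333333333333323333333443323233333333444444444445555555555555
206 68d93323333333333333333333BBBB3344322233333343444444444444555555555555
207 68da533333333333333333333B56643343322223333343344434444444455555555555
208 68df933333333333333333333B56653343322222323333344433444444445555555555
209 68deb63333333333333333332356653344334444433333344433344444444555555555
210 79deea5332333333333333333335764334465555433333
[... 3299 characters left out ...]
3333333333333333333333333
255 3447888888deeeeeeeeeeeeeeeeeeeee93333333333333333333333333333333333333
256 44478888888deeeeeeeeeeeeeeeeeeeeb6333333333333333333333333333333333222
257 444788888888deeeeeeeeeeeeeeeeeeefa433333333333333333333333333333222333
258 446888888888deeeeeeeeeeeeeeeeeeeee933323333333333333333333333232233333
259 436db8888888deeeeeeeeeeeeeeeeeeeeea53333333333333333333333222233333222
260 448db88888888deeeeeeeeeeeeeeeeeeeee93333333333333333333222233333322223
261 448deb8888888deeeeeeeeeeeeeeeeeeeeeb6333333333333333323333333332322223
262 44beea88888888deeeeeeeeeeeeeeeeeeeefa433333333332333333333322222223332
263 44ada8888888888deeeeeeeeeeeeeeeeeeffe933333333333333333332323232333223
```

{"method": "drive_tool", "body": {"increments": [[0,0,0,0,0,0.001,1],[0,0,0,0,0,0.002,1],[0,0,0,0,0,0.003,1],[0,0,0,0,0,0.003,1]]}}

```text
time_s: 44.92
eef_pos: [0.6482, 0.1409, 0.0722]
orientation: [-0.001, 0.847, 0.531, -0.001]
contact_force: [-0.4, -0.2, -0.1]
grip_width: 0.005
grasp_force: 0.1
```

```bash
python3 - <<'E'
from h import *
for _ in range(2):
    im=viewer.grab_frame("scene"); print([(np.round(d['at'],1).tolist(),round(d['p'],2)) for d in finder.place_of("scene","lid_edge")])
b=cv2.inRange(cv2.cvtColor(im,cv2.COLOR_RGB2HSV),(15,100,50),(32,255,255))>0
print("brass",int(b[228:250,325:345].sum())); s=robot.state(); print(s["contact_force"],s["ft_torque"],s["joint_pos"].round(3))
import sim; print(sim.fkj(s["joint_pos"])[0],s["eef_pos"])
im=viewer.grab_frame("wrist"); print("wrist cam",w2s(-cam("wrist")[1].T@cam("wrist")[2]).round(3), proj("wrist",[s["eef_pos"],s2w([.15,.004,.083]),s2w([-.09,.004,.083]),s2w([-.11,0,.08]),s2w([.15,0,.08])]).round(0).tolist())
g=im.mean(2)
for r in range(0,420,12): print(r,''.join('%x'%min(15,int(g[r,c]//16)) for c in range(0,560,6)))
E
```

```text
[([274.0, 248.6], 0.69), ([332.6, 232.2], 0.6)]
[([331.5, 231.5], 0.85)]
brass 30
[ 0.0259333  -0.37457572  0.30785214] [-0.10356838  0.08109784  0.02847547] [-0.914  0.701  0.893  1.763 -0.642  0.999 -0.22 ]
[0.64568759 0.13929873 0.07166662] [0.6481554  0.14101308 0.07226945]
wrist cam [0.054 0.109 0.272] [[280.0, 239.0], [464.0, 237.0], [139.0, 329.0], [119.0, 338.0], [462.0, 240.0]]
0 ddddddddddddc566643ddddd5222212221222222221221222122222222222222222222222ccccccccccdccdccdcccd
12 dcddddda566666655433121011111011111111111122222222222222222221222222222229dccdcdccddccddcdccdc
24 ddcc6666655322110011011111111111110011111102222222221222222222222222222222dcccdddcddddddddcdcc
36 ddddc222110111010001100101101110111110111111222222222222222222222222222222dddcddddcddcdcccdddc
48 ddd411010111001111110011011011111111011111112222222222222222222222222222227dccddddcddddddddccd
60 870011011111111011111101110111111111111110112222222222222222222222222222222dddcddddcdddddccddd
72 666011111111111110111111110110011101011101112222222222222222222222222222222cddcddddcddddddddcd
84 6666011111111111111010
[... 2044 characters left out ...]
2333233
336 3333333333333333333333333333333211111111111121433211121112112111333333333333333333333333333333
348 4333333333777423545777788998988111111111111121554112211222111112555588545555999997773333333333
360 444444444468568c966ddccdfeeffff111111111112111582211111112121116888ffff988888efffddc4444444444
372 5444444444453222469dddccdeeefff321211111112112781111111211111118888dffffe852222ffed74444444444
384 444444444445767653dcccccccfeeff9121121112211117333333333333333378888ffffffa22222bfd44444444444
396 13444444433333333333333333333333333333333333333333333333333333338888bffffffe222222844444444431
408 1110011111111011111111111111111001011011111111101111011101111111110111111120111111110111110111
```

```bash
python3 - <<'E'
from h import *
obs=[]
im=viewer.grab_frame("wrist"); g=im.mean(2)
for c in range(340,440,12):
    col=g[225:320,c]; r=225+int(np.argmax(col>150)); obs.append((c,r))
print(obs)
for th in(-.02,0,.03,.06,.1,.15):
    for dz in(.003,-.003):
        P=proj("wrist",[s2w([x,.2-.196*np.cos(th)-dz*np.sin(th)*0,.08+.196*np.sin(th)+dz*np.cos(th)]) for x in(.15,-.09)])
        k=np.polyfit(P[:,0],P[:,1],1); print(th,dz,[round(float(np.polyval(k,c)),1) for c,_ in obs])
P=proj("wrist",[s2w([x,0,.08]) for x in(.15,-.09)]);k=np.polyfit(P[:,0],P[:,1],1);print("deck edge",[round(float(np.polyval(k,c)),1) for c,_ in obs])
for c in(360,400):print([int(v) for v in g[240:300:2,c]], [im[r,c].tolist() for r in range(256,290,4)])
E
```

```text
[(340, 278), (352, 275), (364, 271), (376, 268), (388, 265), (400, 262), (412, 258), (424, 255), (436, 252)]
-0.02 0.003 [269.0, 265.6, 262.2, 258.8, 255.3, 251.9, 248.5, 245.1, 241.7]
-0.02 -0.003 [264.8, 261.4, 258.0, 254.5, 251.1, 247.7, 244.2, 240.8, 237.4]
0 0.003 [271.9, 268.5, 265.1, 261.7, 258.3, 254.9, 251.5, 248.1, 244.7]
0 -0.003 [267.6, 264.2, 260.7, 257.3, 253.9, 250.5, 247.1, 243.6, 240.2]
0.03 0.003 [276.3, 272.9, 269.5, 266.1, 262.8, 259.4, 256.0, 252.6, 249.2]
0.03 -0.003 [271.7, 268.3, 264.9, 261.5, 258.1, 254.7, 251.3, 247.9, 244.5]
0.06 0.003 [280.7, 277.3, 273.9, 270.6, 267.2, 263.8, 260.4, 257.1, 253.7]
0.06 -0.003 [275.9, 272.5, 269.1, 265.7, 262.3, 258.9, 255.5, 252.1, 248.7]
0.1 0.003 [286.5, 283.2, 279.8, 276.5, 273.1, 269.7, 266.4, 263.0, 259.7]
0.1 -0.003 [281.4, 278.0, 274.6, 271.2, 267.9, 264.5, 261.1, 257.7, 254.3]
0.15 0.003 [293.8, 290.5, 287.1, 283.8, 280.5, 277.1, 273.8, 270.5, 267.1]
0.15 -0.003 [288.2, 284.8, 281.5, 278.1, 274.7, 271.4, 268.0, 264.7, 261.3]
deck edge [275.0, 271.6, 268.2, 264.8, 261.4, 258.0, 254.6, 251.2, 247.8]
[19, 22, 15, 18, 16, 15, 24, 17, 23, 9, 16, 38, 38, 38, 41, 37, 142, 239, 242, 243, 242, 243, 236, 139, 61, 26, 22, 21, 24, 23] [[23, 24, 24], [19, 11, 19], [39, 36, 40], [41, 40, 44], [146, 140, 141], [245, 242, 241], [245, 242, 241], [240, 236, 234], [64, 62, 59]]
[38, 39, 44, 41, 44, 40, 41, 38, 39, 36, 66, 221, 244, 244, 243, 243, 243, 243, 243, 244, 243, 244, 244, 245, 244, 244, 244, 243, 244, 243] [[38, 37, 42], [69, 62, 67], [247, 244, 243], [246, 243, 242], [246, 243, 242], [246, 243, 242], [245, 243, 242], [246, 243, 243], [247, 244, 243]]
```

{"method": "drive_tool", "body": {"increments": [[0,0,0,0,0,0.001,1],[0,0,0,0,0,0.002,1],[0,0,0,0,0,0.002,1]]}}

```text
time_s: 45.6
eef_pos: [0.6481, 0.1409, 0.0702]
orientation: [-0.001, 0.847, 0.531, -0.001]
contact_force: [-0.5, -0.5, -0.4]
grip_width: 0.006
grasp_force: 0.1
```

```bash
python3 - <<'E'
from h import *
im=viewer.grab_frame("scene"); g=im.mean(2)
def line(th,dz,row,r=.196):
    P=proj("scene",[s2w([x,.2-r*np.cos(th)-dz*np.sin(th)*-1*0,.08+r*np.sin(th)+dz]) for x in(.15,-.09)]); return np.interp(row,P[::-1,1],P[::-1,0])
for row in(215,235,240,255):
    P=proj("scene",[s2w([x,0,.08]) for x in(.15,-.09)]); d=np.interp(row,P[::-1,1],P[::-1,0])
    print(row,"deck",round(d,1),{th:(round(line(th,.003,row),1),round(line(th,-.003,row),1)) for th in(.1,.06,.03,0,-.03,-.07)}, [int(g[row,c]) for c in range(int(d)-3,int(d)+12)])
# far ends: outer side edges of lid: corner at x=-.09 and x=.15
for n,c in(("x=.15",(.15)),("x=-.09",(-.09))):
    print(n,{th:proj("scene",s2w([c,.2-.196*np.cos(th),.08+.196*np.sin(th)+.003])).round(1).tolist() for th in(.06,0,-.07)})
for r in range(254,275): print(r,''.join('%x'%min(15,int(g[r,c]//11)) for c in range(330,372)))
E
```

```text
215 deck 317.1 {0.1: (np.float64(322.5), np.float64(321.5)), 0.06: (np.float64(321.0), np.float64(320.0)), 0.03: (np.float64(320.0), np.float64(319.0)), 0: (np.float64(319.0), np.float64(318.1)), -0.03: (np.float64(318.1), np.float64(317.2)), -0.07: (np.float64(317.1), np.float64(316.2))} [160, 161, 115, 54, 33, 31, 36, 38, 38, 37, 38, 37, 37, 37, 36]
235 deck 329.1 {0.1: (np.float64(334.7), np.float64(333.7)), 0.06: (np.float64(333.2), np.float64(332.2)), 0.03: (np.float64(332.1), np.float64(331.2)), 0: (np.float64(331.1), np.float64(330.2)), -0.03: (np.float64(330.2), np.float64(329.3)), -0.07: (np.float64(329.2), np.float64(328.2))} [162, 167, 116, 55, 55, 39, 35, 36, 36, 36, 36, 36, 32, 31, 30]
240 deck 332.1 {0.1: (np.float64(337.8), np.float64(336.8)), 0.06: (np.float64(336.2), np.float64(335.2)), 0.03: (np.float64(335.2), np.float64(334.2)), 0: (np.float64(334.2), np.float64(333.2)), -0.03: (np.float64(333.3), np.float64(332.3)), -0.07: (np.float64(332.2), np.float64(331.2))} [161, 166, 110, 49, 54, 39, 36, 37, 37, 36, 32, 29, 29, 30, 31]
255 deck 341.2 {0.1: (np.float64(346.9
[... 757 characters left out ...]
eeeeeeeeeeeee93333333333333333333332223333
261 eeeeeeeeeeeeeb6333333333333333333222333332
262 eeeeeeeeeeeeefa434333333333333333333322323
263 eeeeeeeeeeeeffe933333333332233333333232333
264 eeeeeeeeeefeeeea53333333333333333332222333
265 eeeeeeffeeeeeeee93333333333332333222333333
266 eeeeffeeeeeeeeeea5333333333333333333333323
267 eefeeeeeeeeeeeeefa433333333333333333333333
268 eeeeeeeeeeeeeeeed9433333333333333333333333
269 eeeeeeeeeeeeeeb874333333333333333333332333
270 eeeeeeeeeeec967775333333333333333333333333
271 eeeeeeeed966777774333333333333333333333333
272 eeeeedb76777777764333333333333333333333333
273 eeec87777777777753333333333333333333333347
274 d967777777777777433333333333333333333478cd
```

{"method": "drive_tool", "body": {"increments": [[0,0,0,0,0,0.001,1],[0,0,0,0,0,0.002,1],[0,0,0,0,0,0.002,1]]}}

```text
time_s: 46.02
eef_pos: [0.6481, 0.1409, 0.0681]
orientation: [-0.001, 0.847, 0.531, -0.001]
contact_force: [-0.2, -0.8, -0.2]
grip_width: 0.007
grasp_force: 0.0
```

```bash
python3 - <<'E'
from h import *
im=viewer.grab_frame("scene"); g=im.mean(2)
for row in(232,235,238,240,243): print(row,[int(g[row,c]) for c in range(322,342)])
print(robot.state()["contact_force"],[(np.round(d['at'],1).tolist(),round(d['p'],2)) for d in finder.place_of("scene","lid_edge")])
E
```

```text
232 [161, 161, 161, 161, 117, 60, 52, 41, 35, 36, 36, 36, 35, 36, 36, 36, 32, 30, 34, 31]
235 [162, 162, 162, 161, 162, 166, 116, 54, 44, 36, 36, 37, 36, 37, 35, 35, 31, 30, 30, 31]
238 [163, 162, 163, 163, 162, 162, 163, 163, 103, 44, 43, 38, 37, 37, 37, 37, 36, 32, 31, 31]
240 [163, 162, 163, 163, 162, 161, 161, 161, 166, 110, 48, 43, 36, 36, 37, 37, 35, 32, 31, 30]
243 [162, 161, 161, 160, 160, 160, 159, 160, 160, 161, 162, 103, 46, 44, 40, 37, 37, 32, 31, 31]
[-0.21744919  1.05244177  0.11410083] [([328.7, 229.8], 0.87)]
```

{"method": "drive_tool", "body": {"increments": [[0,0,0,0,0,0.001,1],[0,0,0,0,0,0.002,1],[0,0,0,0,0,0.002,1]]}}

```text
time_s: 46.5
eef_pos: [0.6482, 0.1409, 0.0662]
orientation: [-0.001, 0.847, 0.531, -0.001]
contact_force: [-0.8, -0.1, 1.3]
grip_width: 0.007
grasp_force: 0.0
```

```bash
python3 - <<'E'
from h import *
im=viewer.grab_frame("scene"); g=im.mean(2)
for row in(232,235,238,240,243): print(row,[int(g[row,c]) for c in range(322,342)])
print(robot.state()["contact_force"])
E
```

```text
232 [161, 161, 161, 160, 117, 58, 40, 36, 36, 37, 36, 37, 36, 37, 36, 35, 33, 29, 34, 31]
235 [162, 162, 162, 161, 162, 166, 116, 54, 43, 38, 37, 38, 37, 37, 37, 36, 32, 29, 30, 30]
238 [163, 162, 163, 163, 162, 162, 162, 163, 103, 41, 34, 36, 38, 38, 37, 37, 34, 31, 29, 31]
240 [162, 163, 163, 163, 162, 162, 161, 161, 166, 109, 48, 43, 39, 37, 37, 38, 36, 32, 31, 30]
243 [162, 161, 161, 160, 160, 160, 159, 160, 160, 161, 162, 103, 46, 36, 35, 37, 37, 32, 31, 31]
[-0.05325213  0.60907344  0.43224965]
```

{"method": "drive_tool", "body": {"increments": [[0,0,0,0,0,0.001,1],[0,0,0,0,0,0.002,1],[0,0,0,0,0,0.003,1],[0,0,0,0,0,0.003,1]]}}

```text
time_s: 47.05
eef_pos: [0.6481, 0.1409, 0.0632]
orientation: [-0.001, 0.847, 0.531, -0.001]
contact_force: [1.0, -0.4, -0.1]
grip_width: 0.006
grasp_force: 0.0
```

Still no stop felt at z = 63 mm, which doesn't fit, so I back off and measure the lid by itself.

{"method": "drive_tool", "body": {"increments": [[0,0,0,0,0,-0.03,1],[0,0,0,0,0,-0.08,1],[0,0,0,0.04,0,-0.13,1],[0,0,0,0.1,0,-0.13,1],[0,0,0,0.1,0,-0.13,1]]}}

```text
time_s: 47.68
eef_pos: [0.6924, 0.2365, 0.1924]
orientation: [-0.001, 0.845, 0.534, -0.0]
contact_force: [-0.1, -0.3, -0.7]
grip_width: 0.005
grasp_force: 0.0
```

```bash
python3 - <<'E'
from h import *
s=robot.state(); print(w2s(s["eef_pos"]),s["contact_force"],s["joint_pos"].round(2))
for n in("scene","top"):
    im=viewer.grab_frame(n); cv2.imwrite(f"pics/l7_{n}.png",im[:,:,::-1]); print(n,[(np.round(d['at'],1).tolist(),round(d['p'],2)) for d in finder.place_of(n,"lid_edge")],[(np.round(d['at'],1).tolist(),round(d['p'],2)) for d in finder.place_of(n,"lock_a")])
    for d in finder.cut_out(n,"lid")[:1]:
        c=max(cv2.findContours(d["mask"].astype(np.uint8),0,2)[0],key=cv2.contourArea); print(cv2.approxPolyDP(c,3,True)[:,0].tolist())
    for th in(.06,0): print(th,proj(n,[s2w([x,.2-r*np.cos(th),.08+r*np.sin(th)+.003]) for x,r in((.15,.004),(.15,.196),(.03,.196),(-.09,.196),(-.09,.004))]).round(0).astype(int).tolist())
im=cv2.imread("pics/l7_scene.png"); g=im.mean(2)
for row in(215,235,240,255): print(row,[int(g[row,c]) for c in range({215:314,235:326,240:329,255:338}[row],{215:328,235:340,240:343,255:352}[row])])
for r in range(180,268,2): print(r,''.join('%x'%min(15,int(g[r,c]//9)) for c in range(305,415)))
E
```

```text
[0.06031447 0.13661713 0.19241172] [-0.08997671 -0.26599912 -0.70443898] [-0.99  0.7   0.95  1.49 -0.58  1.26 -0.41]
scene [([329.5, 232.2], 0.85)] [([327.3, 232.7], 0.15)]
[[368, 185], [311, 203], [349, 267], [410, 245]]
0.06 [[411, 242], [350, 263], [329, 229], [311, 199], [368, 183]]
0 [[411, 242], [349, 265], [329, 231], [311, 201], [368, 183]]
top [([236.9, 171.1], 0.85)] [([251.8, 259.6], 0.62), ([387.8, 210.4], 0.51), ([237.5, 182.7], 0.4)]
[[205, 129], [188, 155], [181, 196], [231, 204], [241, 135]]
0.06 [[185, 126], [243, 133], [237, 168], [232, 205], [172, 197]]
0 [[185, 126], [243, 134], [238, 169], [232, 206], [172, 197]]
215 [163, 164, 118, 55, 37, 39, 40, 41, 39, 39, 39, 39, 39, 39]
235 [165, 170, 119, 49, 34, 36, 39, 39, 38, 39, 38, 37, 37, 37]
240 [165, 169, 112, 42, 36, 37, 38, 39, 39, 38, 38, 39, 37, 37]
255 [164, 168, 109, 40, 34, 38, 40, 40, 39, 39, 39, 38, 39, 38]
180 77777777777777efffffffffffffffffffffffffffeeeeffffb99999999998888888888988888666434444444445455445555555557755
182 88888888888888effffffffffffffffffffffffeeeeeeefffffb9999999898888888889998887666543
[... 4157 characters left out ...]
4455efffff
256 5555559aaaaaaafffffffffffffffffffffe744444444444444444444444444444444444433333333333333333343444444444479effff
258 555557abaaaaaaaffffffffffffffffffffffb444444444444444444444444444444333333333333333333333333334444444479efffff
260 55555afeaaaaaaaaffffffffffffffffffffffb434444444444444444444443333333333333333333333333333333334444456efffffff
262 55555dffdaaaaaaaaffffffffffffffffffffffd64444444444444444433433333333333333333333333333333343459aeffffffffffff
264 555558aaaaaaaaaabbffffffffffffffffffffffd64444444444333433333343333333333333333333333333456cffffffffffffffffff
266 555559aaaaaaaaabfffffffffffffffffffffffffd74444333333333333333333333333333333333334469efffffffffffffffffffffff
```

The lid now stays down. Its corners at (349,267) and (311,203) match the closed prediction of (349,265) and (311,201), and no brass shows in the gap any more. The robot is clear of everything, so I hand in.

```bash
python3 - <<'E'
from h import *
viewer.grab_frame("scene"); print([(np.round(d['at'],1).tolist(),round(d['p'],2)) for d in finder.place_of("scene","sweeper")],[(np.round(d['at'],1).tolist(),round(d['p'],2)) for d in finder.place_of("scene","sweeper_grip")])
print(robot.state()["time_s"], robot.sign_off())
E
```

```text
[([153.7, 293.4], 0.89), ([112.7, 243.6], 0.77), ([200.2, 350.2], 0.7)] [([79.5, 216.0], 0.91), ([173.6, 330.1], 0.81), ([152.0, 247.0], 0.57)]
the job is handed in; nothing more can be done
48.225 None
```

I handed the job in at 48 s. By my measurements the three brass padlocks are in the tray, the sweeper is standing released in the middle of its mat, and the lid is closed. I judged the lid closed from the camera, because I never felt a firm stop when pressing it down. The hand-in gave no verdict.

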